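# Change the power supplies in the locking test dock

## Robot

A 6-joint arm with a two-finger parallel gripper is mounted at the origin on a cart in front of the work surface, level with it; the furniture and walls round the work are solid. World frame = base frame: x ahead of the robot, y to its left, z up, the work surface at z = 0. Lengths are in m, angles in rad, forces in N, time in s.
With the tool pointing down it reaches from about 0.35 to 0.975 m from the base axis. Payload 4.9 kg.
Tool frame: the origin (TCP) lies midway between the tips of the shut fingers; the grasp point (between the pads) lies 19 mm behind it; z points along the fingers, y is the line along which they close (so a half turn about z gives the same grasp; the last joint's range is limited). The gripper opens to 85 mm and grips with 20 to 120 N. Pads are 22 mm wide; open, the fingers measure 114 mm over their backs; the gripper's body (76 mm by 85 mm) begins 54 mm behind the grasp point. The pads swing forward as they close: fully open they stand 13 mm farther back than shut.
Start: joints at [1.166, 0.053, 1.613, -0, 1.476, -0.119], TCP at [0.176, 0.6, 0.231] pointing down, gripper open.
Joint ranges: [-3.01, 3.01], [-1.01, 2.22], [0.06, 2.58], [-1.02, 4.17], [0.09, 2.62], [-3.14, 3.14]. Speed limits (rad/s): [2.57, 2.57, 3.14, 3.14, 3.14, 3.14].

## Interface

Orientations are given as a unit quaternion [w, x, y, z].
In Python, from plant import state, grab_frame, job_done, cut_out, place_of gives the robot as it stands.
- The arm moves only by the tool jog_arm, never from a script. Its argument "motion" is text: rows parted by semicolons, each of 7 numbers parted by spaces: the opening in per cent of the stroke, from 0 (shut) to 100 (fully open), then the shift along the tool's x, y, z as a fraction of full scale, then the turn, a rotation vector about the tool's x, y, z as a fraction of full scale. A call has exactly 5 rows; each row is the pose to reach, as a shift and turn from the pose commanded when the call began, along the tool's axes at that moment; what a row does not reach only later rows make up. Full scale, the value 1, is 50 cm for a shift and 1.5 rad for a turn. A row lasts 1/8 s, in which the tool goes at most 62.5 mm and 10.7 degrees, less where a joint would pass 70% of its speed; a pose out of reach is approached as far as the arm can. A call with a number of a shift or a turn outside -1 to 1 is refused whole. A call with a gripper value outside its range is refused whole. The fingers move at their own pace and stop on an object; the grip force is fixed at half the most. Time passes only in rows, so rows that repeat a pose let the fingers close, or fill a call up. It gives the time, the measured TCP pose, the force, the opening and the grip force at its end, in the units of the state.
- state(): the state, without advancing time (a new reading comes with each control period).
- grab_frame(name): name is "scene" or "top"; returns a dict with "color" (384x512x3 uint8, red, green, blue), "range_z" (384x512 float32, m along the optical axis (not along the pixel's ray), 0 where there is no reading), "intrinsics" (3x3 intrinsics, pixels), "k1" (the pictures are not rectified: a ray, as slopes to the right and down, at radius r is drawn at 1 + k1 r^2 times it, then the intrinsics apply), "world_from_camera" (4x4, takes a point from camera to world coordinates). Camera axes: x right, y up, looking along -z (the intrinsics and any distortion apply to the point x, -y, -z); pixel columns grow to the right and rows downward; lengths in m; the calibration is good to about 2 mm. A picture is of the moment at which its call begins.
- job_done(): hands the job in; it is judged then, once.
Trained networks look in the newest picture that a camera, given by its name, has taken for a name from the list of things; names that differ only in an ending like _2 or _b are one class to them, and where a whole thing is asked for, a point or a joint stands for the part that bears it (a point fixed in the world has none). Each returns a list of dicts, best first, with "p" (0 to 1); they miss things now and then, are a little off and sometimes report something else, mostly with a low value. They report only what shows in the picture. A call takes as long as a camera call. They do not tell look-alikes from the thing itself.
- cut_out(camera, thing): "pixels" (384x512 bool, what is visible of it).
- place_of(camera, thing): "at" ([x, y, z] in m, in world coordinates, good to about 4 mm: a listed point, or the origin of a listed thing).
The state is a dict: "time": time; "joint_pos": joint angles; "joint_vel": joint speeds; "joint_efforts": joint torques, N m; "tool_pos": TCP position; "tool_rot": TCP orientation; "contact_force": force on the tool from outside, world axes, zero at the start; "ft_torque": the same for the moment, N m; "gripper_width": opening from 0.0 (shut) to 1.0 (fully open); "grasp_force": force on a finger pad.
Only numpy, scipy, OpenCV 4.12 (cv2) and the standard library are available. Lean on these libraries where they do the work, as an engineer would, in place of code of your own. Each camera call takes 0.05 s, during which the arm holds its last target. There are 200 camera calls.

## Task

Change the power supplies in the three-bay test dock: open its locking rail by lifting the lever out of its notch, sliding it along to the other notch and letting it down again; then take every tested supply out of the dock and lay it flat in the grey tray, and load every supply that lies on the bench into a bay of its own, right way up, hooking one end under the fixed lip on the far side and swinging the other end down flat inside the tail stop. When all are in, lift the lever over again and let it down fully home in the locked notch, so that the tabs stand over the supplies; leave the other things on the bench alone.

Things in the scene. Friction and masses are not known exactly. Their poses are not given: they have to be found in the camera images.
- untested_a_mid (a point): black power supply, a plain block 94 mm long (own y axis), 44 mm wide (own x axis), 29 mm high (own z axis), 0.22 kg, both ends alike (the ribbed moulding stands up to 1 mm proud of these sizes at the sides and ends). This point is its centre, half-way up. A supply still to be tested, lying flat on the bench to the right of the dock at the start; it may be absent.
- untested_b_mid (a point): black power supply, a plain block 94 mm long (own y axis), 44 mm wide (own x axis), 29 mm high (own z axis), 0.22 kg, both ends alike (the ribbed moulding stands up to 1 mm proud of these sizes at the sides and ends). This point is its centre, half-way up. A supply still to be tested, lying flat on the bench to the right of the dock at the start; it may be absent.
- untested_c_mid (a point): black power supply, a plain block 94 mm long (own y axis), 44 mm wide (own x axis), 29 mm high (own z axis), 0.22 kg, both ends alike (the ribbed moulding stands up to 1 mm proud of these sizes at the sides and ends). This point is its centre, half-way up. A supply still to be tested, lying flat on the bench to the right of the dock at the start; it may be absent.
- tested_a_mid (a point): black power supply, a plain block 94 mm long (own y axis), 44 mm wide (own x axis), 29 mm high (own z axis), 0.22 kg, both ends alike (the ribbed moulding stands up to 1 mm proud of these sizes at the sides and ends). This point is its centre, half-way up. A supply that has been tested, sitting in a bay of the dock at the start; it may be absent.
- tested_b_mid (a point): black power supply, a plain block 94 mm long (own y axis), 44 mm wide (own x axis), 29 mm high (own z axis), 0.22 kg, both ends alike (the ribbed moulding stands up to 1 mm proud of these sizes at the sides and ends). This point is its centre, half-way up. A supply that has been tested, sitting in a bay of the dock at the start; it may be absent.
- tested_c_mid (a point): black power supply, a plain block 94 mm long (own y axis), 44 mm wide (own x axis), 29 mm high (own z axis), 0.22 kg, both ends alike (the ribbed moulding stands up to 1 mm proud of these sizes at the sides and ends). This point is its centre, half-way up. A supply that has been tested, sitting in a bay of the dock at the start; it may be absent.
- bay0 (a point): Where the centre of a supply lies when seated in bay 0 of the fixed dock (left-hand bay seen from the robot; bays are 76 mm apart). x runs along the bay from the lip (far side) to the tail stop (robot's side), y along the row of bays, z up. Supplies sit with the long side along x, either way round, flat on the bay floor, which is 14.5 mm below this point and 10 mm above the bench.
- bay1 (a point): Where the centre of a supply lies when seated in bay 1 of the fixed dock (middle bay; bays are 76 mm apart). x runs along the bay from the lip (far side) to the tail stop (robot's side), y along the row of bays, z up. Supplies sit with the long side along x, either way round, flat on the bay floor, which is 14.5 mm below this point and 10 mm above the bench.
- bay2 (a point): Where the centre of a supply lies when seated in bay 2 of the fixed dock (right-hand bay; bays are 76 mm apart). x runs along the bay from the lip (far side) to the tail stop (robot's side), y along the row of bays, z up. Supplies sit with the long side along x, either way round, flat on the bay floor, which is 14.5 mm below this point and 10 mm above the bench.
- lip (a point): Middle of the lower edge of the dock's fixed lip, on the far side of all bays (at x = -37, z = +21.5 mm in the bay's frame; dock axes as the bays). The lip is 6 mm thick; from its edge it reaches back 14 mm to the end wall (x = -51 mm). Cheeks between the bays guide a supply's sides only there (x = -51 to -31 mm, 50 mm apart); elsewhere the sides are open, 32 mm between supplies.
- tail_stop (a point): Top of the tail stop at its bay-side face, on the robot's side of the middle bay (x = +51, z = -2.5 mm in the bay's frame): a ledge 6 mm thick, 12 mm above the bay floor, with guide blocks 10 mm high beside the tails (x = +38 to +51 mm, 52 mm apart). Bays are 102 mm long but only 88 mm open from above, and a 94 mm supply cannot be put straight down.
- tab (a point): Underside of the tip of the middle tab of the locking rail (3 tabs, 76 mm apart, 16 mm wide, 5 mm thick; tips at x = +40, undersides at z = +18.5 mm in the bay's frame; the rail's bar has its face at x = +80 mm, top 35 mm above the bay floor). Locked, a tab stands over the middle of each bay's tail; open, they stand midway between bays and leave the tails free.
- tray_in (a point): Centre of the inner floor of the fixed grey tray to the left of the dock: inside 135 mm along its x by 215 mm along its y, walls 5 mm thick rising 19 mm above this floor. Three supplies fit side by side with their long sides along x, at y = -62, 0 and +62 mm.
- lever_grip (a point): Centre of the lever's black grip: 34 mm along the dock's x, 14 mm along its y, 28 mm high, on an upright post on the locking rail; 99 mm above the bench when down. A cross pin on the post lies in one of two notches of an upright gate plate beside the post (teeth reach 70 mm above the bench). It drops by its own weight and a weak spring (under 3 N to lift).
- lever (a joint): Lift of the lever in m: 0 = fully down in a notch, up to 0.032; it must be lifted at least 0.020 to pass over the tooth between the notches.
- lock_rail (a joint): Slide of the locking rail, and the lever with it, along the dock's (the bays') +y, that is to the robot's right, in m: 0 = open notch, 0.038 = locked notch (about 2 mm play in a notch). It starts locked; friction about 1.5 N.
- dropper: brown dropper bottle, 32 mm across and 75 mm high, left rear; a bystander (origin at the centre of its underside)
- loupe: black loupe, 39 mm across and 38 mm high, left rear; a bystander (origin at the centre of its underside)
- glue: small white glue bottle with a blue cap, 26 mm across and 62 mm high, standing among the untested supplies; a bystander (origin at the centre of its underside)
Mind the look-alikes: they are no part of the job. Leave any orange or pink look-alike of the part that bears tested_a_mid alone.

How it is judged:
On the way, in this order (a step that is already met when the one before it is completed fails the run):
1. the locking rail is open and the lever is down in the open notch (value of joint each of lock_rail, lever below 0.004 m), for 0.2 s.
2. rail still open, untested supplies seated flat in bays, tested ones flat in the tray (((x of untested_a_mid in the frame of bay0 between -0.008 and 0.008 m and y of untested_a_mid in the frame of bay0 between -0.008 and 0.008 m and z of untested_a_mid in the frame of bay0 between -0.004 and 0.003 m) or (x of untested_a_mid in the frame of bay1 between -0.008 and 0.008 m and y of untested_a_mid in the frame of bay1 between -0.008 and 0.008 m and z of untested_a_mid in the frame of bay1 between -0.004 and 0.003 m) or (x of untested_a_mid in the frame of bay2 between -0.008 and 0.008 m and y of untested_a_mid in the frame of bay2 between -0.008 and 0.008 m and z of untested_a_mid in the frame of bay2 between -0.004 and 0.003 m)) and ((x of untested_b_mid in the frame of bay0 between -0.008 and 0.008 m and y of untested_b_mid in the frame of bay0 between -0.008 and 0.008 m and z of untested_b_mid in the frame of bay0 between -0.004 and 0.003 m) or (x of untested_b_mid in the frame of bay1 between -0.008 and 0.008 m and y of untested_b_mid in the frame of bay1 between -0.008 and 0.008 m and z of untested_b_mid in the frame of bay1 between -0.004 and 0.003 m) or (x of untested_b_mid in the frame of bay2 between -0.008 and 0.008 m and y of untested_b_mid in the frame of bay2 between -0.008 and 0.008 m and z of untested_b_mid in the frame of bay2 between -0.004 and 0.003 m)) and ((x of untested_c_mid in the frame of bay0 between -0.008 and 0.008 m and y of untested_c_mid in the frame of bay0 between -0.008 and 0.008 m and z of untested_c_mid in the frame of bay0 between -0.004 and 0.003 m) or (x of untested_c_mid in the frame of bay1 between -0.008 and 0.008 m and y of untested_c_mid in the frame of bay1 between -0.008 and 0.008 m and z of untested_c_mid in the frame of bay1 between -0.004 and 0.003 m) or (x of untested_c_mid in the frame of bay2 between -0.008 and 0.008 m and y of untested_c_mid in the frame of bay2 between -0.008 and 0.008 m and z of untested_c_mid in the frame of bay2 between -0.004 and 0.003 m)) and angle between each of untested_a_mid, untested_b_mid, untested_c_mid, tested_a_mid, tested_b_mid, tested_c_mid's own z axis and vertical below 0.06 rad and x of tested_a_mid in the frame of tray_in between -0.06 and 0.06 m and y of tested_a_mid in the frame of tray_in between -0.095 and 0.095 m and z of tested_a_mid in the frame of tray_in between 0 and 0.022 m and x of tested_b_mid in the frame of tray_in between -0.06 and 0.06 m and y of tested_b_mid in the frame of tray_in between -0.095 and 0.095 m and z of tested_b_mid in the frame of tray_in between 0 and 0.022 m and x of tested_c_mid in the frame of tray_in between -0.06 and 0.06 m and y of tested_c_mid in the frame of tray_in between -0.095 and 0.095 m and z of tested_c_mid in the frame of tray_in between 0 and 0.022 m and value of joint lock_rail below 0.006 m), for 0.2 s.
At the end, for the whole second after the job is handed in: Every untested supply is seated in a bay (centre within 8 mm along and across, 4 mm in height, tilt under 0.06 rad), every tested supply lies flat on the floor of the tray, the rail is locked (at least 34 mm of 38) with the lever down (within 4 mm), and all supplies are at rest (((x of untested_a_mid in the frame of bay0 between -0.008 and 0.008 m and y of untested_a_mid in the frame of bay0 between -0.008 and 0.008 m and z of untested_a_mid in the frame of bay0 between -0.004 and 0.003 m) or (x of untested_a_mid in the frame of bay1 between -0.008 and 0.008 m and y of untested_a_mid in the frame of bay1 between -0.008 and 0.008 m and z of untested_a_mid in the frame of bay1 between -0.004 and 0.003 m) or (x of untested_a_mid in the frame of bay2 between -0.008 and 0.008 m and y of untested_a_mid in the frame of bay2 between -0.008 and 0.008 m and z of untested_a_mid in the frame of bay2 between -0.004 and 0.003 m)) and ((x of untested_b_mid in the frame of bay0 between -0.008 and 0.008 m and y of untested_b_mid in the frame of bay0 between -0.008 and 0.008 m and z of untested_b_mid in the frame of bay0 between -0.004 and 0.003 m) or (x of untested_b_mid in the frame of bay1 between -0.008 and 0.008 m and y of untested_b_mid in the frame of bay1 between -0.008 and 0.008 m and z of untested_b_mid in the frame of bay1 between -0.004 and 0.003 m) or (x of untested_b_mid in the frame of bay2 between -0.008 and 0.008 m and y of untested_b_mid in the frame of bay2 between -0.008 and 0.008 m and z of untested_b_mid in the frame of bay2 between -0.004 and 0.003 m)) and ((x of untested_c_mid in the frame of bay0 between -0.008 and 0.008 m and y of untested_c_mid in the frame of bay0 between -0.008 and 0.008 m and z of untested_c_mid in the frame of bay0 between -0.004 and 0.003 m) or (x of untested_c_mid in the frame of bay1 between -0.008 and 0.008 m and y of untested_c_mid in the frame of bay1 between -0.008 and 0.008 m and z of untested_c_mid in the frame of bay1 between -0.004 and 0.003 m) or (x of untested_c_mid in the frame of bay2 between -0.008 and 0.008 m and y of untested_c_mid in the frame of bay2 between -0.008 and 0.008 m and z of untested_c_mid in the frame of bay2 between -0.004 and 0.003 m)) and angle between each of untested_a_mid, untested_b_mid, untested_c_mid, tested_a_mid, tested_b_mid, tested_c_mid's own z axis and vertical below 0.06 rad and x of tested_a_mid in the frame of tray_in between -0.06 and 0.06 m and y of tested_a_mid in the frame of tray_in between -0.095 and 0.095 m and z of tested_a_mid in the frame of tray_in between 0 and 0.022 m and x of tested_b_mid in the frame of tray_in between -0.06 and 0.06 m and y of tested_b_mid in the frame of tray_in between -0.095 and 0.095 m and z of tested_b_mid in the frame of tray_in between 0 and 0.022 m and x of tested_c_mid in the frame of tray_in between -0.06 and 0.06 m and y of tested_c_mid in the frame of tray_in between -0.095 and 0.095 m and z of tested_c_mid in the frame of tray_in between 0 and 0.022 m and value of joint lock_rail above 0.034 m and value of joint lever below 0.004 m and linear speed of each of untested_a, untested_b, untested_c, tested_a, tested_b, tested_c below 0.02 m/s); the robot touches nothing.
It fails at once if a loose bystander (dropper bottle, loupe, glue bottle) is shoved more than 30 mm or tipped over (distance of any of dropper, loupe, glue from where it was at the start of the episode above 0.03 m or angle between any of dropper, loupe, glue's own z axis and vertical above 0.7 rad).
Of untested_a, untested_b, untested_c only 2 to 3 are there at a start; the rules pass over those that are not, and their reading is None.
Of tested_a, tested_b, tested_c only 2 to 3 are there at a start; the rules pass over those that are not, and their reading is None.
At some moment in a run one of untested_a, untested_b, untested_c may be knocked a few centimetres aside while the robot is not near it.
Once in a run the grip may slacken for a moment while it holds something.
It also fails if it takes over 210 s, if anything falls off the work surface, if the arm or the gripper's body presses on something with over 40 N, if the wrist force passes 120 N, or if a joint passes its speed limit or range.

## Working session

There is one attempt and no reset: what is moved stays moved. The work goes in short steps, Python scripts to look and compute and a tool call to move; the robot and the scene stay as the last step left them, time stands still between calls to the robot, and variables do not carry over. Pictures are saved under pics/ and viewed, at most 14 in all, crops included, and the job is handed in when it is done.

Besides the shell and the picture viewer there is one more tool, called after ">>>" in YAML: its name, and indented under it one key for each argument. jog_arm: Moves the arm, as the interface text tells. Shift numbers are shares of 50 cm and turn numbers shares of 1.5 rad, none past 1 either way. Its arguments: {"type":"object","properties":{"motion":{"type":"string"}},"required":["motion"]}

```bash
ls; mkdir -p pics
cat > h.py <<'E'
import numpy as np, cv2
from plant import *
def save(n,f,crop=None,s=1):
    im=f["color"][:,:,::-1]
    if crop: im=im[crop[1]:crop[3],crop[0]:crop[2]]
    im=cv2.resize(im,None,fx=s,fy=s,interpolation=cv2.INTER_CUBIC); cv2.imwrite("pics/"+n,im)
def cloud(f):
    K=f["intrinsics"];k1=f["k1"];h,w=f["range_z"].shape
    u,v=np.meshgrid(np.arange(w),np.arange(h))
    xd=(u-K[0,2])/K[0,0];yd=(v-K[1,2])/K[1,1]
    x,y=xd.copy(),yd.copy()
    for _ in range(8):
        r2=x*x+y*y;x=xd/(1+k1*r2);y=yd/(1+k1*r2)
    z=f["range_z"];P=np.stack([x*z,-y*z,-z,np.ones_like(z)],-1)
    return (P@f["world_from_camera"].T)[...,:3]
def proj(f,p):
    T=np.linalg.inv(f["world_from_camera"]);q=T@np.append(p,1);x,y=q[0]/-q[2],-q[1]/-q[2];s=1+f["k1"]*(x*x+y*y);K=f["intrinsics"]
    return K[0,0]*x*s+K[0,2],K[1,1]*y*s+K[1,2]
E
python3 - <<'E'
from h import *
np.set_printoptions(precision=4,suppress=True)
for c in("scene","top"):
    f=grab_frame(c);save(c+"0.png",f,s=1.5);np.savez(c+"0.npz",**f)
    print(c,f["world_from_camera"][:3].tolist(),f["intrinsics"][0,0],f["k1"])
    for t in["untested_a_mid","tested_a_mid","bay0","bay1","bay2","lip","tail_stop","tab","tray_in","lever_grip","dropper","loupe","glue"]:
        print(t,[(np.round(d["at"],3).tolist(),round(d["p"],2)) for d in place_of(c,t)][:8])
print(state())
E
```

```text
pics
scene [[0.45342992552431766, 0.39380069029903275, -0.7995763371680138, -0.5483115509674423], [-0.8912605100687957, 0.1928000247006684, -0.41046662917627275, -0.5768660819132594], [-0.007483704358270225, 0.8987486672009183, 0.4384003049424704, 0.696190572440381]] 486.1882580943947 -0.1381973023699601
untested_a_mid [([0.466, -0.374, 0.013], 0.77)]
tested_a_mid [([0.58, 0.11, 0.026], 0.63), ([0.37, 0.198, 0.014], 0.53)]
bay0 [([0.579, 0.111, 0.027], 0.81), ([0.583, 0.04, 0.024], 0.71), ([0.585, -0.039, 0.026], 0.66)]
bay1 [([0.579, 0.111, 0.027], 0.81), ([0.583, 0.04, 0.024], 0.71), ([0.585, -0.039, 0.026], 0.66)]
bay2 [([0.579, 0.111, 0.027], 0.81), ([0.583, 0.04, 0.024], 0.71), ([0.585, -0.039, 0.026], 0.66)]
lip [([0.618, 0.038, 0.044], 0.9), ([0.588, -0.041, 0.026], 0.75)]
tail_stop [([0.532, 0.035, 0.022], 0.94)]
tab [([0.539, 0.037, 0.041], 0.84), ([0.58, 0.037, 0.024], 0.45)]
tray_in [([0.541, 0.341, 0.003], 0.88)]
lever_grip [([0.498, 0.01, 0.099], 0.47)]
dropper [([0.54, 0.032, 0.045], 0.6), ([0.738, 0.291, -0.002], 0.51), ([0.616, -0.232, 0.017], 0.28)]
loupe [([0.708, 0
[... 1204 characters left out ...]
)]
lever_grip [([0.498, 0.012, 0.095], 0.42)]
dropper [([0.741, 0.292, 0.005], 0.61), ([0.45, -0.231, 0.011], 0.18)]
loupe [([0.708, 0.352, 0.002], 0.63)]
glue [([0.544, -0.322, 0.002], 0.4)]
{'time': 1.4, 'joint_pos': array([ 1.166 ,  0.0527,  1.6129,  0.    ,  1.476 , -0.119 ]), 'joint_vel': array([ 0.    , -0.0016, -0.0022, -0.0004,  0.0016, -0.0014]), 'joint_efforts': array([  0.0002, -39.367 , -37.0455,  -0.    ,   0.0005,   0.    ]), 'tool_pos': array([0.1762, 0.5996, 0.2313]), 'tool_rot': array([0.    , 0.1424, 0.9898, 0.    ]), 'contact_force': array([-0.4934, -0.4648,  0.6957]), 'ft_torque': array([-0.0138,  0.0229, -0.0087]), 'grasp_force': 0.0, 'gripper_width': 0.9946157506261242}
```

View pics/scene0.png

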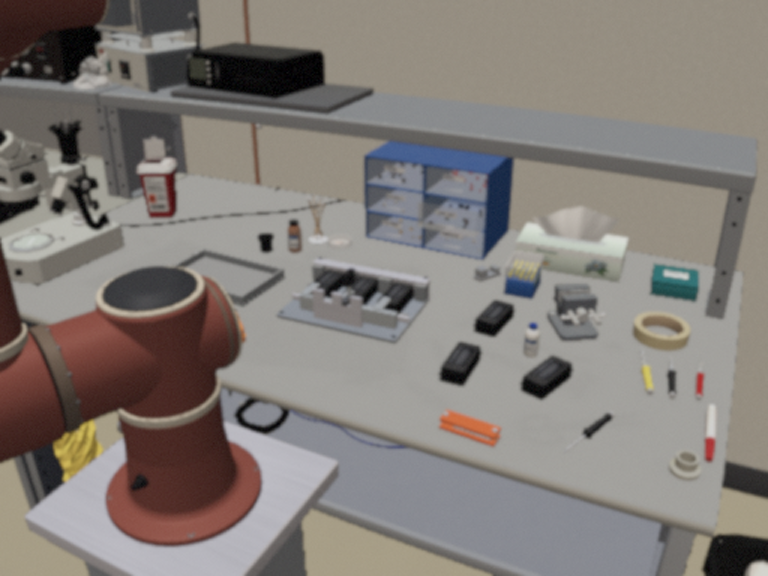

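View pics/top0.png

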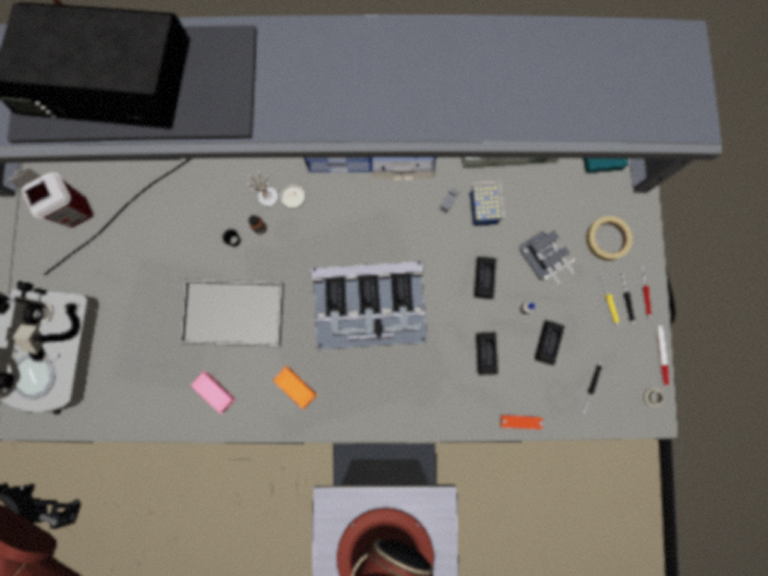

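```bash
cat > m.py <<'E'
from h import *
def rects(f,box,zr,minn=60,dark=75):
    P=cloud(f);c=f["color"].astype(float);g=c.max(-1)
    m=(P[...,0]>box[0])&(P[...,0]<box[1])&(P[...,1]>box[2])&(P[...,1]<box[3])&(P[...,2]>zr[0])&(P[...,2]<zr[1])&(g<dark)
    n,l,s,_=cv2.connectedComponentsWithStats(m.astype(np.uint8),connectivity=4);o=[]
    for i in range(1,n):
        if s[i,4]<minn: continue
        p=P[l==i];r=cv2.minAreaRect((p[:,:2]*1000).astype(np.float32))
        b=cv2.boxPoints(r);e=[b[1]-b[0],b[2]-b[1]];e=max(e,key=np.linalg.norm);a=np.degrees(np.arctan2(e[1],e[0]))
        if a>90:a-=180
        if a<-90:a+=180
        o.append((np.round(r[0],1),np.round(sorted(r[1]),1),round(a,1),round(np.median(p[:,2])*1000,1),s[i,4],np.round(s[i,:2]+s[i,2:4]/2)))
    return o
E
python3 - <<'E'
from m import *
for c in("scene0.npz","top0.npz"):
    f=dict(np.load(c));print(c)
    P=cloud(f)
    for o in rects(f,(.3,.75,-.6,-.12),(.018,.05)):print(" U",*o)
    for o in rects(f,(.5,.66,-.1,.17),(.028,.048)):print(" T",*o)
    # lip: bright pts z .044-.06
    for nm,b,zr in(("lip",(.55,.72,-.15,.2),(.046,.06)),("bar",(.46,.53,-.15,.2),(.035,.055)),("grip",(.45,.56,-.1,.14),(.085,.13)),("tray",(.4,.68,.2,.5),(.014,.04)),("shelf",(.6,1.5,-.4,.4),(.2,.7)),("dockbase",(.4,.72,-.15,.2),(.004,.09))):
        m=(P[...,0]>b[0])&(P[...,0]<b[1])&(P[...,1]>b[2])&(P[...,1]<b[3])&(P[...,2]>zr[0])&(P[...,2]<zr[1]);p=P[m]
        if len(p)<5: print(nm,len(p));continue
        r=cv2.minAreaRect((p[:,:2]*1000).astype(np.float32));print(nm,len(p),np.round(r[0],1),np.round(r[1],1),round(r[2],1),"z med/max",np.round(np.percentile(p[:,2],[5,50,98])*1000,1),"xmin",p[:,0].min().round(3))
E
```

```text
scene0.npz
 U [ 608.1 -233.5] [38.6 90. ] -6.1 28.7 245 [330. 210.]
 U [ 436.8 -233. ] [39.8 91.5] -0.2 28.5 310 [307. 240.]
 U [ 460.3 -375.4] [41.5 91.1] -18.0 28.6 333 [365. 250.]
 T [571.3 112.6] [53.  92.6] 4.9 39.3 172 [220. 188.]
 T [582.2  37.2] [49.7 87.2] 5.6 39.4 165 [244. 192.]
 T [578.8 -39.4] [51.3 86.7] 6.7 39.0 205 [266. 198.]
lip 374 [624.3  37.4] [ 36.  249.2] 2.9 z med/max [47.2 52.  55.6] xmin 0.601
bar 468 [499.1  17.3] [ 59.5 199.5] 0.9 z med/max [35.8 45.  53.5] xmin 0.469
grip 89 [493.1  11.4] [33.7 13.5] 2.9 z med/max [ 89.4 104.5 114.7] xmin 0.476
tray 415 [507.6 336.3] [259.7 206.1] 88.6 z med/max [14.9 20.8 27. ] xmin 0.401
shelf 23771 [1067.7   -0. ] [799.8 558.9] 90.0 z med/max [248.4 321.4 518.3] xmin 0.788
dockbase 3577 [563.9  24.9] [333.6 316.5] 87.6 z med/max [ 7.9 34.7 66.9] xmin 0.4
top0.npz
 U [ 614.5 -230.9] [39.8 90.9] -4.0 30.4 313 [324. 186.]
 U [ 465.6 -372.3] [42.2 91.7] -17.1 30.2 345 [366. 228.]
 U [ 442.4 -228.9] [42.  90.6] 1.0 30.1 333 [325. 236.]
 T [580.7 -38.4] [43.9 81.6] 3.0 40.6 286 [268. 194.]
 T [576.4  34.3] [42.1 81.4] 3.9 40.8 281 [246. 196.]
 T [571.5 109.3] [43.1 82.2] 3.4 40.4 293 [224. 198.]
lip 538 [598.3  35.1] [ 84.  248.8] 2.9 z med/max [47.2 53.1 58.3] xmin 0.557
bar 360 [501.7  17.7] [ 56.5 195.8] 0.1 z med/max [43.  48.1 54. ] xmin 0.473
grip 49 [494.4  12.1] [12.6 31.4] 89.9 z med/max [107.9 114.  118.4] xmin 0.479
tray 441 [506.7 333.1] [258.2 208.3] 90.0 z med/max [16.2 24.4 31.4] xmin 0.402
shelf 27884 [940.5   0. ] [285.1 800. ] 0.0 z med/max [303.1 307.3 412.2] xmin 0.798
dockbase 4806 [560.2  24.8] [350.3 317.2] 89.8 z med/max [ 4.6 15.5 56.6] xmin 0.401
```

>>> jog_arm:
  motion: "100 -.1 -.1 0 0 0 -.06; 100 -.2 -.2 0 0 0 -.12; 100 -.3 -.3 0 0 0 -.18; 100 -.4 -.4 0 0 0 -.226; 100 -.4 -.4 0 0 0 -.226"

```text
time: 2.02
tool_pos: [0.3127, 0.3492, 0.2315]
tool_rot: [0.0, -0.026, 1.0, 0.0]
contact_force: [0.0, 0.2, -0.0]
gripper_width: 0.999
grasp_force: 0.0
```

```bash
cat > s.py <<'E'
import numpy as np
from plant import state
from scipy.spatial.transform import Rotation as R
s=state();q=s["tool_rot"];r=R.from_quat([q[1],q[2],q[3],q[0]]).as_matrix()
d=s["tool_pos"]-np.array([.5825,.0357,0]);a=np.radians(3)
u=np.array([-np.cos(a),-np.sin(a),0]);v=np.array([-np.sin(a),np.cos(a),0])
D=np.stack([u,v,[0,0,-1]])
print("t",s["time"],"tx ty z",np.round([d@u,d@v,d[2]],4),"rotvec vs canon",np.round(R.from_matrix(D@r).as_rotvec(),3),"w",s["gripper_width"].round(3),"gf",s["grasp_force"],"F",s["contact_force"].round(1),"q",s["joint_pos"].round(2))
E
python3 s.py
```

```text
Traceback (most recent call last):
  File "s.py", line 8, in <module>
    print("t",s["time"],"tx ty z",np.round([d@u,d@v,d[2]],4),"rotvec vs canon",np.round(R.from_matrix(D@r).as_rotvec(),3),"w",s["gripper_width"].round(3),"gf",s["grasp_force"],"F",s["contact_force"].round(1),"q",s["joint_pos"].round(2))
                                                                                                                              ^^^^^^^^^^^^^^^^^^^^^^^^
AttributeError: 'float' object has no attribute 'round'
```

>>> jog_arm:
  motion: "100 -.04 -.08 0 0 0 0; 100 -.08 -.16 0 0 0 0; 100 -.12 -.24 0 0 0 0; 100 -.16 -.34 0 0 0 0; 100 -.2 -.42 0 0 0 0"

```text
time: 2.65
tool_pos: [0.4233, 0.1453, 0.2316]
tool_rot: [0.001, -0.026, 1.0, 0.0]
contact_force: [0.1, 0.6, 0.7]
gripper_width: 1.001
grasp_force: 0.0
```

>>> jog_arm:
  motion: "100 -.06 -.12 0 0 0 0; 100 -.1 -.2 0 0 0 0; 100 -.13 -.28 0 0 0 0; 100 -.13 -.28 .1 0 0 0; 100 -.13 -.28 .16 0 0 0"

```text
time: 3.28
tool_pos: [0.4944, 0.01, 0.1493]
tool_rot: [-0.001, -0.026, 1.0, 0.0]
contact_force: [-0.7, 0.4, -0.3]
gripper_width: 1.001
grasp_force: 0.0
```

```bash
sed -i 's/s\["gripper_width"\].round(3)/round(float(s["gripper_width"]),3)/' s.py; python3 s.py
python3 - <<'E'
from h import *
for c in("scene","top"):
    f=grab_frame(c);P=cloud(f)
    print([(np.round(d["at"],4).tolist(),round(d["p"],2)) for d in place_of(c,"lever_grip")][:3])
    save("lev_"+c+".png",f,(160,130,320,250) if c=="scene" else (200,160,300,240),4)
E
```

```text
t 3.275 tx ty z [ 0.0893 -0.0211  0.1493] rotvec vs canon [-0.     0.002  0.001] w 1.001 gf 0.0 F [-0.7  0.4 -0.3] q [-0.13 -0.2   1.99  0.    1.35 -1.75]
[([0.4981, 0.0104, 0.0996], 0.42), ([0.5432, -0.3201, 0.0005], 0.33)]
[([0.5902, -0.0404, 0.0296], 0.59)]
```

View pics/lev_scene.png

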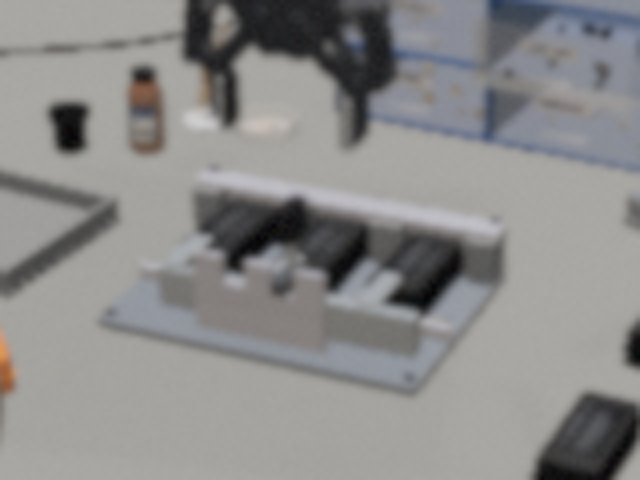

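>>> jog_arm:
  motion: "100 0 0 .06 0 0 0; 100 0 0 .12 0 0 0; 60 0 0 .12 0 0 0; 30 0 0 .12 0 0 0; 0 0 0 .12 0 0 0"

```text
time: 4.1
tool_pos: [0.4967, 0.0105, 0.0937]
tool_rot: [0.002, -0.027, 1.0, -0.0]
contact_force: [0.1, -0.1, 0.8]
gripper_width: 0.377
grasp_force: 0.0
```

>>> jog_arm:
  motion: "0 0 0 0 0 0 0; 0 0 0 0 0 0 0; 0 0 0 0 0 0 0; 0 0 0 -.02 0 0 0; 0 0 0 -.04 0 0 0"

```text
time: 4.72
tool_pos: [0.4959, 0.0109, 0.1118]
tool_rot: [0.001, -0.027, 1.0, 0.0]
contact_force: [5.6, 2.5, -3.2]
gripper_width: 0.15
grasp_force: 59.7
```

```bash
python3 s.py
```

```text
t 4.725 tx ty z [ 0.0877 -0.0203  0.1118] rotvec vs canon [-0.    -0.003 -0.001] w 0.15 gf 59.74314093589783 F [ 5.6  2.5 -3.2] q [-0.13 -0.16  2.02  0.    1.28 -1.75]
```

>>> jog_arm:
  motion: "0 0 0 -.014 0 0 0; 0 0 0 -.014 0 0 0; 0 0 .03 -.014 0 0 0; 0 0 .06 -.014 0 0 0; 0 0 .076 -.014 0 0 0"

```text
time: 5.35
tool_pos: [0.4937, 0.0483, 0.1183]
tool_rot: [0.001, -0.027, 1.0, -0.001]
contact_force: [5.9, -2.1, -2.5]
gripper_width: 0.15
grasp_force: 59.8
```

```bash
python3 s.py
```

```text
t 5.35 tx ty z [0.088  0.0172 0.1183] rotvec vs canon [ 0.002 -0.002 -0.001] w 0.15 gf 59.80089604854584 F [ 5.9 -2.1 -2.5] q [-0.05 -0.16  2.02 -0.    1.29 -1.68]
```

>>> jog_arm:
  motion: "0 0 0 .02 0 0 0; 0 0 0 .04 0 0 0; 0 0 0 .054 0 0 0; 0 0 0 .054 0 0 0; 0 0 0 .054 0 0 0"

```text
time: 5.98
tool_pos: [0.4939, 0.0483, 0.0926]
tool_rot: [0.001, -0.027, 1.0, -0.0]
contact_force: [0.1, 2.8, 8.3]
gripper_width: 0.148
grasp_force: 61.3
```

```bash
python3 s.py
```

```text
t 5.975 tx ty z [0.0878 0.0172 0.0926] rotvec vs canon [ 0.    -0.001 -0.001] w 0.148 gf 61.30699396133423 F [0.1 2.8 8.3] q [-0.05 -0.13  2.03 -0.    1.24 -1.68]
```

>>> jog_arm:
  motion: "40 0 0 0 0 0 0; 70 0 0 0 0 0 0; 70 0 0 -.06 0 0 0; 70 0 0 -.12 0 0 0; 70 -.08 .06 -.12 0 0 0"

```text
time: 6.6
tool_pos: [0.5322, 0.0796, 0.1541]
tool_rot: [0.002, -0.025, 1.0, -0.001]
contact_force: [0.8, -0.1, 1.3]
gripper_width: 0.699
grasp_force: 0.0
```

>>> jog_arm:
  motion: "70 -.096 .058 0 0 0 0; 70 -.096 .058 0 0 0 0; 70 -.096 .058 .06 0 0 0; 70 -.096 .058 .1 0 0 0; 70 -.096 .058 .1 0 0 0"

```text
time: 7.22
tool_pos: [0.5753, 0.1116, 0.0984]
tool_rot: [-0.003, -0.026, 1.0, -0.0]
contact_force: [0.1, -0.1, -0.5]
gripper_width: 0.696
grasp_force: 0.0
```

```bash
python3 s.py
python3 - <<'E'
from h import *
from m import rects
f=grab_frame("scene");save("open.png",f,(160,130,320,250),4)
for c in("scene","top"):
    print(c,[(n,[(np.round(d["at"],4).tolist(),round(d["p"],2)) for d in place_of(c,n)][:3]) for n in("lever_grip","bay0")])
E
```

```text
t 7.225 tx ty z [0.0032 0.0762 0.0984] rotvec vs canon [ 0.     0.006 -0.   ] w 0.696 gf 0.0 F [ 0.1 -0.1 -0.5] q [ 0.06  0.08  1.81 -0.    1.25 -1.56]
scene [('lever_grip', [([0.5828, 0.0384, 0.0244], 0.69), ([0.7383, 0.2902, -0.0012], 0.38)]), ('bay0', [([0.5877, -0.0442, 0.0257], 0.93), ([0.5849, 0.0404, 0.0236], 0.89), ([0.5796, 0.1103, 0.0278], 0.81)])]
top [('lever_grip', [([0.5902, -0.0404, 0.0296], 0.59)]), ('bay0', [([0.5834, 0.0321, 0.0254], 0.81), ([0.5911, -0.0405, 0.0282], 0.7), ([0.5784, 0.1102, 0.0266], 0.64)])]
```

View pics/open.png

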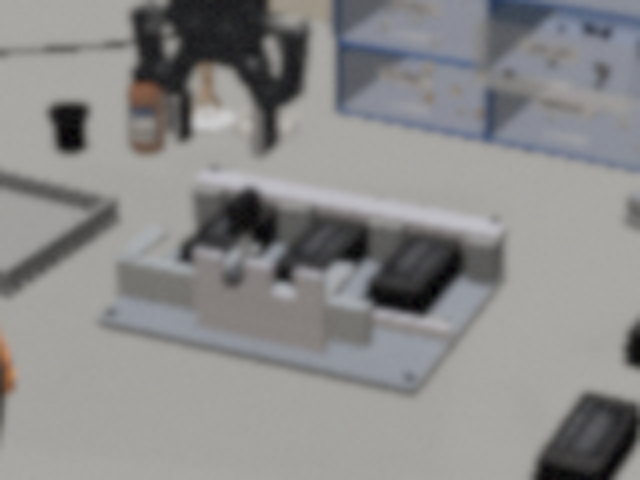

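>>> jog_arm:
  motion: "70 -.006 0 .1 0 0 0; 70 -.006 0 .17 0 0 0; 70 -.006 0 .17 0 0 0; 40 -.006 0 .17 0 0 0; 40 -.006 0 .17 0 0 0"

```text
time: 8.1
tool_pos: [0.5825, 0.1125, 0.0187]
tool_rot: [0.002, -0.027, 1.0, 0.0]
contact_force: [0.0, 1.0, -1.9]
gripper_width: 0.506
grasp_force: 63.5
```

>>> jog_arm:
  motion: "30 0 0 0 0 0 0; 30 0 0 0 0 0 0; 30 0 0 0 0 0 0; 30 0 0 0 0 0 0; 30 0 0 0 0 0 0"

```text
time: 8.72
tool_pos: [0.5823, 0.1125, 0.0184]
tool_rot: [0.002, -0.027, 1.0, 0.0]
contact_force: [-1.3, 0.2, 7.5]
gripper_width: 0.507
grasp_force: 64.5
```

```bash
python3 s.py
```

```text
t 8.725 tx ty z [-0.0039  0.0767  0.0184] rotvec vs canon [-0.    -0.003 -0.001] w 0.507 gf 64.53921675682068 F [-1.3  0.2  7.5] q [ 0.07  0.2   1.83 -0.    1.1  -1.56]
```

>>> jog_arm:
  motion: "62 0 0 0 0 0 0; 62 0 0 .016 0 0 0; 40 0 0 .016 0 0 0; 30 0 0 .016 0 0 0; 30 0 0 .016 0 0 0"

```text
time: 9.35
tool_pos: [0.5809, 0.1124, 0.0081]
tool_rot: [0.0, -0.027, 1.0, 0.0]
contact_force: [1.1, -0.2, 0.7]
gripper_width: 0.512
grasp_force: 64.0
```

```bash
python3 s.py
```

```text
t 9.35 tx ty z [-0.0024  0.0766  0.0081] rotvec vs canon [-0.    -0.    -0.001] w 0.512 gf 63.97534143179655 F [ 1.1 -0.2  0.7] q [ 0.07  0.21  1.84  0.    1.09 -1.56]
```

>>> jog_arm:
  motion: "30 .004 0 -.011 0 .06 0; 30 .008 0 -.022 0 .13 0; 30 .012 0 -.032 0 .2 0; 30 .028 0 -.038 0 .2 0; 30 .044 0 -.046 0 .2 0"

```text
time: 9.98
tool_pos: [0.557, 0.1111, 0.0302]
tool_rot: [-0.15, -0.026, 0.988, -0.004]
contact_force: [0.0, 1.1, -2.6]
gripper_width: 0.517
grasp_force: 62.7
```

```bash
python3 s.py
```

```text
t 9.975 tx ty z [0.0215 0.0766 0.0302] rotvec vs canon [ 0.     0.302 -0.001] w 0.517 gf 62.715139389038086 F [ 0.   1.1 -2.6] q [ 0.06  0.32  1.69  0.    1.43 -1.56]
```

>>> jog_arm:
  motion: "30 .036 0 -.115 0 0 0; 30 .071 0 -.229 0 -.1 0; 30 .071 0 -.229 0 -.2 0; 30 .071 0 -.229 0 -.2 0; 30 .071 0 -.229 0 -.2 0"

```text
time: 10.6
tool_pos: [0.5575, 0.1111, 0.1501]
tool_rot: [-0.002, -0.027, 1.0, -0.0]
contact_force: [-0.2, 0.5, -1.5]
gripper_width: 0.516
grasp_force: 62.7
```

>>> jog_arm:
  motion: "30 0 .1 0 0 0 0; 30 0 .22 0 0 0 0; 30 0 .34 0 0 0 0; 30 0 .46 0 0 0 0; 30 0 .56 0 0 0 0"

```text
time: 11.22
tool_pos: [0.5435, 0.3929, 0.1491]
tool_rot: [-0.002, -0.027, 1.0, -0.001]
contact_force: [0.7, -0.2, -2.5]
gripper_width: 0.51
grasp_force: 62.7
```

```bash
python3 s.py
```

```text
t 11.225 tx ty z [0.0202 0.3588 0.1491] rotvec vs canon [ 0.002  0.003 -0.002] w 0.51 gf 62.74827718734741 F [ 0.7 -0.2 -2.5] q [ 0.52  0.22  1.57 -0.    1.36 -1.11]
```

>>> jog_arm:
  motion: "30 .008 .038 .06 0 0 0; 30 .008 .038 .16 0 0 0; 30 .008 .038 .24 0 0 0; 30 .008 .038 .28 0 0 0; 30 .008 .038 .288 0 0 0"

```text
time: 11.85
tool_pos: [0.5381, 0.4089, 0.0048]
tool_rot: [-0.002, -0.026, 1.0, -0.001]
contact_force: [-0.0, -0.6, -2.4]
gripper_width: 0.518
grasp_force: 62.7
```

```bash
python3 s.py
```

```text
t 11.85 tx ty z [0.0248 0.375  0.0048] rotvec vs canon [ 0.002  0.004 -0.001] w 0.518 gf 62.70190358161926 F [-0.  -0.6 -2.4] q [ 0.54  0.39  1.62 -0.    1.13 -1.08]
```

>>> jog_arm:
  motion: "30 0 0 .003 0 0 0; 62 0 0 .003 0 0 0; 62 0 0 .003 0 0 0; 62 0 0 -.11 0 0 0; 70 0 0 -.22 0 0 0"

```text
time: 12.48
tool_pos: [0.5388, 0.4095, 0.1191]
tool_rot: [0.0, -0.027, 1.0, 0.0]
contact_force: [0.4, 1.5, 0.3]
gripper_width: 0.701
grasp_force: 0.0
```

>>> jog_arm:
  motion: "70 0 -.12 -.04 0 0 0; 70 0 -.24 -.04 0 0 0; 70 0 -.36 -.04 0 0 0; 70 0 -.48 -.04 0 0 0; 70 0 -.6 -.04 0 0 0"

```text
time: 13.1
tool_pos: [0.5553, 0.1082, 0.1388]
tool_rot: [0.002, -0.027, 1.0, 0.0]
contact_force: [0.7, -1.4, -1.2]
gripper_width: 0.703
grasp_force: 0.0
```

>>> jog_arm:
  motion: "70 -.054 -.15 0 0 0 0; 70 -.054 -.15 0 0 0 0; 70 -.054 -.15 .04 0 0 0; 70 -.054 -.15 .1 0 0 0; 70 -.054 -.15 .1 0 0 0"

```text
time: 13.72
tool_pos: [0.5823, 0.0384, 0.0829]
tool_rot: [-0.004, -0.028, 1.0, 0.001]
contact_force: [-0.8, 1.6, -0.3]
gripper_width: 0.701
grasp_force: 0.0
```

```bash
python3 s.py
python3 - <<'E'
from m import *
f=grab_frame("top")
for o in rects(f,(.42,.68,.2,.5),(.014,.06)):print(*o)
for o in rects(f,(.5,.66,-.1,.17),(.028,.048)):print(" T",*o)
E
```

```text
t 13.725 tx ty z [0.0001 0.0027 0.0829] rotvec vs canon [-0.001  0.008 -0.003] w 0.701 gf 0.0 F [-0.8  1.6 -0.3] q [-0.06  0.1   1.83  0.    1.23 -1.69]
[535.9 408.4] [39.3 89.7] 5.5 35.1 330 [136. 208.]
 T [580.  -40.9] [40.5 78.5] 0.5 41.0 243 [268. 195.]
 T [561.   32.8] [34.  40.5] -89.5 40.9 109 [246. 200.]
```

>>> jog_arm:
  motion: "70 0 0 .08 0 0 0; 70 0 0 .149 0 0 0; 70 0 0 .149 0 0 0; 40 0 0 .149 0 0 0; 30 0 0 .149 0 0 0"

```text
time: 14.4
tool_pos: [0.5873, 0.0366, 0.0149]
tool_rot: [0.002, -0.027, 1.0, -0.0]
contact_force: [0.0, -0.7, -1.0]
gripper_width: 0.513
grasp_force: 62.1
```

>>> jog_arm:
  motion: "30 0 0 0 0 0 0; 30 .006 0 -.015 0 .09 0; 30 .012 0 -.032 0 .2 0; 30 .026 0 -.038 0 .2 0; 30 .036 0 -.046 0 .2 0"

```text
time: 15.02
tool_pos: [0.5666, 0.0356, 0.0352]
tool_rot: [-0.149, -0.026, 0.988, -0.004]
contact_force: [0.8, 0.4, -3.3]
gripper_width: 0.511
grasp_force: 61.7
```

```bash
python3 s.py
```

```text
t 15.025 tx ty z [0.0159 0.0007 0.0352] rotvec vs canon [-0.     0.3   -0.001] w 0.511 gf 61.653703451156616 F [ 0.8  0.4 -3.3] q [-0.05  0.31  1.69 -0.03  1.44 -1.67]
```

>>> jog_arm:
  motion: "30 .012 0 -.017 0 0 0; 30 .041 0 -.115 0 0 0; 30 .077 0 -.227 0 -.1 0; 30 .077 0 -.227 0 -.2 0; 30 .077 0 -.227 0 -.2 0"

```text
time: 15.65
tool_pos: [0.5621, 0.0355, 0.1566]
tool_rot: [0.0, -0.027, 1.0, -0.0]
contact_force: [-0.6, -0.4, -2.6]
gripper_width: 0.509
grasp_force: 62.8
```

>>> jog_arm:
  motion: "30 .01 .1 0 0 0 0; 30 .01 .22 0 0 0 0; 30 .01 .34 0 0 0 0; 30 .01 .46 0 0 0 0; 30 .01 .56 0 0 0 0"

```text
time: 16.27
tool_pos: [0.5437, 0.3166, 0.1544]
tool_rot: [-0.002, -0.027, 1.0, -0.001]
contact_force: [0.2, -0.1, -2.6]
gripper_width: 0.514
grasp_force: 62.8
```

>>> jog_arm:
  motion: "30 0 .06 .04 0 0 0; 30 0 .06 .14 0 0 0; 30 0 .06 .22 0 0 0; 30 0 .06 .26 0 0 0; 30 0 .06 .27 0 0 0"

```text
time: 16.9
tool_pos: [0.5422, 0.3441, 0.0187]
tool_rot: [-0.002, -0.027, 1.0, -0.001]
contact_force: [-0.4, -0.5, -1.7]
gripper_width: 0.51
grasp_force: 62.8
```

```bash
python3 s.py
```

```text
t 16.9 tx ty z [0.0241 0.3101 0.0187] rotvec vs canon [ 0.002  0.003 -0.001] w 0.51 gf 62.75965332984924 F [-0.4 -0.5 -1.7] q [ 0.45  0.3   1.71 -0.    1.13 -1.17]
```

>>> jog_arm:
  motion: "30 0 0 .01 0 0 0; 30 0 0 .018 0 0 0; 30 0 0 .022 0 0 0; 30 0 0 .022 0 0 0; 30 0 0 .022 0 0 0"

```text
time: 17.52
tool_pos: [0.5434, 0.3448, 0.0101]
tool_rot: [0.0, -0.027, 1.0, 0.0]
contact_force: [0.4, 0.2, -0.9]
gripper_width: 0.511
grasp_force: 62.9
```

```bash
python3 s.py
```

```text
t 17.525 tx ty z [0.0229 0.3107 0.0101] rotvec vs canon [-0.    -0.001 -0.001] w 0.511 gf 62.86997437477112 F [ 0.4  0.2 -0.9] q [ 0.45  0.32  1.71 -0.    1.12 -1.17]
```

>>> jog_arm:
  motion: "30 0 0 .003 0 0 0; 60 0 0 .003 0 0 0; 60 0 0 .003 0 0 0; 60 0 0 -.11 0 0 0; 70 0 0 -.22 0 0 0"

```text
time: 18.15
tool_pos: [0.5425, 0.3444, 0.1198]
tool_rot: [-0.001, -0.027, 1.0, -0.0]
contact_force: [0.8, 0.8, 0.2]
gripper_width: 0.699
grasp_force: 0.0
```

>>> jog_arm:
  motion: "70 0 -.12 -.04 0 0 0; 70 0 -.24 -.04 0 0 0; 70 0 -.36 -.04 0 0 0; 70 0 -.48 -.04 0 0 0; 70 0 -.6 -.04 0 0 0"

```text
time: 18.77
tool_pos: [0.559, 0.0432, 0.1398]
tool_rot: [0.001, -0.027, 1.0, -0.0]
contact_force: [1.3, -0.3, 0.5]
gripper_width: 0.697
grasp_force: 0.0
```

>>> jog_arm:
  motion: "70 -.05 -.172 0 0 0 0; 70 -.05 -.172 0 0 0 0; 70 -.05 -.172 .04 0 0 0; 70 -.05 -.172 .1 0 0 0; 70 -.05 -.172 .1 0 0 0"

```text
time: 19.4
tool_pos: [0.5852, -0.0377, 0.0851]
tool_rot: [-0.004, -0.027, 1.0, 0.001]
contact_force: [0.3, 0.5, -0.2]
gripper_width: 0.701
grasp_force: 0.0
```

```bash
python3 s.py
python3 - <<'E'
from m import *
f=grab_frame("top")
for o in rects(f,(.42,.68,.2,.5),(.014,.06)):print(*o)
for o in rects(f,(.5,.66,-.1,.17),(.028,.048)):print(" T",*o)
E
```

```text
t 19.4 tx ty z [ 0.0011 -0.0735  0.0851] rotvec vs canon [-0.002  0.008 -0.002] w 0.701 gf 0.0 F [ 0.3  0.5 -0.2] q [-0.19  0.1   1.82  0.    1.23 -1.82]
[536.4 407.4] [38.6 90.3] 4.5 35.0 335 [136. 208.]
[536.9 342.3] [40.3 89. ] 4.9 35.2 335 [155. 208.]
 T [562.7 -41. ] [27.2 42.7] 84.4 40.7 93 [268. 200.]
```

Tray placements are good. Same for bay 2.

>>> jog_arm:
  motion: "70 0 0 .08 0 0 0; 70 0 0 .151 0 0 0; 70 0 0 .151 0 0 0; 70 0 0 .151 0 0 0; 40 0 0 .151 0 0 0"

```text
time: 20.08
tool_pos: [0.5906, -0.0397, 0.017]
tool_rot: [0.002, -0.027, 1.0, -0.001]
contact_force: [-10.9, 4.3, 14.3]
gripper_width: 0.511
grasp_force: 60.0
```

>>> jog_arm:
  motion: "30 0 0 0 0 0 0; 30 0 0 0 0 0 0; 30 .006 0 -.016 0 .1 0; 30 .014 0 -.032 0 .2 0; 30 .036 0 -.044 0 .2 0"

```text
time: 20.7
tool_pos: [0.5718, -0.0404, 0.0354]
tool_rot: [-0.149, -0.027, 0.988, -0.004]
contact_force: [0.1, 0.0, -1.6]
gripper_width: 0.512
grasp_force: 63.6
```

```bash
python3 s.py
```

```text
t 20.7 tx ty z [ 0.0146 -0.0755  0.0354] rotvec vs canon [ 0.     0.299 -0.001] w 0.512 gf 63.6172878742218 F [ 0.1  0.  -1.6] q [-0.17  0.32  1.67 -0.07  1.44 -1.77]
```

>>> jog_arm:
  motion: "30 .012 0 -.017 0 0 0; 30 .041 0 -.115 0 0 0; 30 .077 0 -.227 0 -.1 0; 30 .077 0 -.227 0 -.2 0; 30 .077 0 -.227 0 -.2 0"

```text
time: 21.32
tool_pos: [0.5646, -0.0405, 0.1569]
tool_rot: [0.0, -0.026, 1.0, -0.0]
contact_force: [0.2, 0.5, -2.3]
gripper_width: 0.511
grasp_force: 63.6
```

>>> jog_arm:
  motion: "30 .012 .1 0 0 0 0; 30 .012 .22 0 0 0 0; 30 .012 .34 0 0 0 0; 30 .012 .46 0 0 0 0; 30 .012 .58 0 0 0 0"

```text
time: 21.95
tool_pos: [0.5449, 0.2503, 0.1548]
tool_rot: [-0.001, -0.026, 1.0, -0.001]
contact_force: [0.7, 0.6, -1.4]
gripper_width: 0.508
grasp_force: 63.5
```

>>> jog_arm:
  motion: "30 0 .059 .04 0 0 0; 30 0 .059 .14 0 0 0; 30 0 .059 .22 0 0 0; 30 0 .059 .26 0 0 0; 30 0 .059 .28 0 0 0"

```text
time: 22.58
tool_pos: [0.5438, 0.2778, 0.0144]
tool_rot: [-0.001, -0.027, 1.0, -0.0]
contact_force: [0.6, -0.5, -1.5]
gripper_width: 0.508
grasp_force: 63.5
```

```bash
python3 s.py
```

```text
t 22.575 tx ty z [0.026  0.2438 0.0144] rotvec vs canon [ 0.001  0.002 -0.001] w 0.508 gf 63.50053668022156 F [ 0.6 -0.5 -1.5] q [ 0.35  0.25  1.79 -0.    1.11 -1.27]
```

>>> jog_arm:
  motion: "30 0 0 .006 0 0 0; 30 0 0 .01 0 0 0; 30 0 0 .01 0 0 0; 60 0 0 .01 0 0 0; 60 0 0 .01 0 0 0"

```text
time: 23.2
tool_pos: [0.5449, 0.2783, 0.0116]
tool_rot: [0.001, -0.027, 1.0, 0.0]
contact_force: [0.6, -0.2, 0.4]
gripper_width: 0.602
grasp_force: 0.0
```

>>> jog_arm:
  motion: "60 0 0 -.1 0 0 0; 70 0 0 -.22 0 0 0; 70 0 -.1 -.28 0 0 0; 70 0 -.22 -.28 0 0 0; 70 0 -.34 -.28 0 0 0"

```text
time: 23.82
tool_pos: [0.5539, 0.107, 0.1523]
tool_rot: [0.001, -0.027, 1.0, -0.0]
contact_force: [0.9, -0.8, -0.2]
gripper_width: 0.7
grasp_force: 0.0
```

```bash
python3 s.py
python3 - <<'E'
from m import *
for c in("top","scene"):
    f=grab_frame(c);save("mid_%s.png"%c,f,s=1.5)
    for o in rects(f,(.42,.68,.2,.5),(.014,.06)):print(*o)
    for o in rects(f,(.5,.66,-.1,.17),(.028,.048)):print(" T",*o)
    for o in rects(f,(.3,.75,-.6,-.12),(.018,.05)):print(" U",*o)
E
```

```text
t 23.825 tx ty z [0.0249 0.0727 0.1523] rotvec vs canon [ 0.    -0.003 -0.002] w 0.7 gf 0.0 F [ 0.9 -0.8 -0.2] q [ 0.06 -0.03  1.83 -0.    1.34 -1.57]
[539.6 278.4] [35.8 88. ] 1.2 35.7 286 [174. 208.]
[535.9 408. ] [39.5 89.8] 5.1 34.8 330 [136. 208.]
[537. 342.] [39.7 88.9] 4.3 35.5 333 [155. 208.]
 U [ 614.5 -230.7] [39.6 90.6] -4.0 30.3 311 [324. 186.]
 U [ 465.8 -371.9] [42.3 90.8] -17.7 30.2 336 [366. 228.]
 U [ 442.  -228.6] [40.3 90.6] -1.0 30.2 330 [324. 236.]
[534.1 342.2] [ 96.7 175.5] -87.4 33.1 785 [151. 182.]
 U [ 607.7 -233.4] [39.2 89.4] -6.8 28.3 236 [330. 210.]
 U [ 436.6 -232. ] [39. 91.] 0.7 28.3 299 [307. 240.]
 U [ 458.7 -374.4] [38.7 92.2] -19.5 29.1 318 [365. 250.]
```

View pics/mid_top.png

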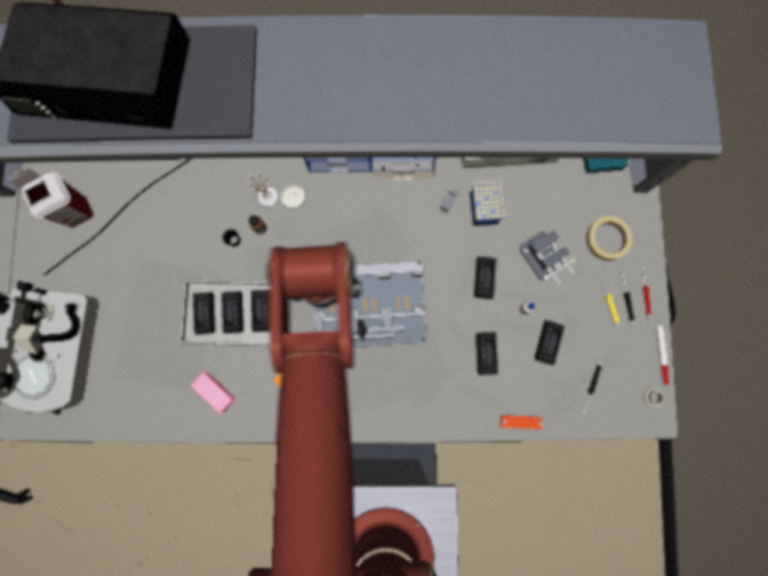

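>>> jog_arm:
  motion: "75 .04 -.1 0 0 0 0; 75 .08 -.2 0 0 0 0; 75 .12 -.3 0 0 0 0; 75 .16 -.4 0 0 0 0; 75 .2 -.5 0 0 0 0"

```text
time: 24.55
tool_pos: [0.4665, -0.1477, 0.1513]
tool_rot: [0.001, -0.027, 1.0, -0.0]
contact_force: [1.0, -1.0, 1.2]
gripper_width: 0.752
grasp_force: 0.0
```

>>> jog_arm:
  motion: "75 .032 -.08 0 0 0 .035; 75 .064 -.162 .04 0 0 .035; 75 .064 -.162 .12 0 0 .035; 75 .064 -.162 .18 0 0 .035; 75 .064 -.162 .18 0 0 .035"

```text
time: 25.18
tool_pos: [0.4375, -0.2276, 0.0583]
tool_rot: [-0.002, -0.0, 1.0, 0.002]
contact_force: [-0.7, 0.0, 0.0]
gripper_width: 0.752
grasp_force: 0.0
```

```bash
python3 s.py
python3 - <<'E'
from m import *
for c in("scene",):
    f=grab_frame(c)
    for o in rects(f,(.3,.75,-.6,-.12),(.018,.05)):print(" U",*o)
    print([(np.round(d["at"],4).tolist(),round(d["p"],2)) for d in place_of(c,"untested_a_mid")])
E
```

```text
t 25.175 tx ty z [ 0.1586 -0.2553  0.0583] rotvec vs canon [-0.004  0.005  0.052] w 0.752 gf 0.0 F [-0.7  0.   0. ] q [-0.63 -0.08  2.05  0.    1.18 -2.2 ]
 U [ 607.8 -248. ] [19.6 87.7] 4.0 28.0 85 [334. 211.]
 U [ 435.  -233.4] [38.1 89.4] -1.0 28.3 264 [307. 241.]
 U [ 459.6 -374.9] [39.  89.5] -19.1 28.7 295 [365. 250.]
[([0.4648, -0.3727, 0.0159], 0.73)]
```

>>> jog_arm:
  motion: "75 0 0 .08 0 0 0; 75 0 0 .11 0 0 0; 75 0 0 .11 0 0 0; 75 0 0 .11 0 0 0; 45 0 0 .114 0 0 0"

```text
time: 25.9
tool_pos: [0.4404, -0.2301, 0.0054]
tool_rot: [0.001, -0.0, 1.0, -0.001]
contact_force: [-0.8, -8.5, 2.4]
gripper_width: 0.556
grasp_force: 2.3
```

>>> jog_arm:
  motion: "30 0 0 0 0 0 0; 30 0 0 0 0 0 0; 30 0 0 0 0 0 0; 30 0 0 0 0 0 0; 30 0 0 0 0 0 0"

```text
time: 26.52
tool_pos: [0.4404, -0.2302, 0.0054]
tool_rot: [0.001, -0.0, 1.0, -0.001]
contact_force: [-0.4, -0.8, 5.8]
gripper_width: 0.51
grasp_force: 63.8
```

```bash
python3 s.py
```

```text
t 26.525 tx ty z [ 0.1558 -0.2581  0.0054] rotvec vs canon [ 0.002 -0.002  0.052] w 0.51 gf 63.77725124359131 F [-0.4 -0.8  5.8] q [-0.63  0.01  2.07 -0.    1.06 -2.2 ]
```

>>> jog_arm:
  motion: "30 0 0 -.06 0 0 0; 30 0 0 -.16 0 0 -.02; 30 0 0 -.28 0 0 -.035; 30 0 0 -.3 0 0 -.035; 30 0 0 -.3 0 0 -.035"

```text
time: 27.15
tool_pos: [0.439, -0.229, 0.1535]
tool_rot: [-0.0, -0.027, 1.0, 0.0]
contact_force: [-0.5, 0.0, -3.7]
gripper_width: 0.51
grasp_force: 62.9
```

>>> jog_arm:
  motion: "30 -.06 .08 0 0 0 0; 30 -.13 .17 0 0 0 0; 30 -.2 .26 0 0 0 0; 30 -.27 .35 0 0 0 0; 30 -.272 .364 0 0 0 0"

```text
time: 27.78
tool_pos: [0.5645, -0.037, 0.1498]
tool_rot: [-0.003, -0.029, 1.0, 0.001]
contact_force: [-0.3, -1.1, -3.2]
gripper_width: 0.512
grasp_force: 62.8
```

```bash
python3 s.py
```

```text
t 27.775 tx ty z [ 0.0217 -0.0717  0.1498] rotvec vs canon [-0.002  0.006 -0.005] w 0.512 gf 62.82610058784485 F [-0.3 -1.1 -3.2] q [-0.2  -0.02  1.83  0.    1.34 -1.83]
```

>>> jog_arm:
  motion: "30 0 0 0 0 .1 0; 30 0 0 .04 0 .2 0; 30 0 0 .14 0 .2 0; 30 0 0 .17 0 .2 0; 30 0 0 .17 0 .2 0"

```text
time: 28.4
tool_pos: [0.563, -0.0403, 0.0666]
tool_rot: [-0.152, -0.026, 0.988, -0.003]
contact_force: [-0.1, 0.7, -2.3]
gripper_width: 0.507
grasp_force: 62.8
```

```bash
python3 s.py
python3 - <<'E'
from m import *
for c in("scene",):
    f=grab_frame(c);save("ins.png",f,(170,130,310,250),4)
E
```

```text
t 28.4 tx ty z [ 0.0234 -0.0749  0.0666] rotvec vs canon [-0.001  0.305 -0.   ] w 0.507 gf 62.752100229263306 F [-0.1  0.7 -2.3] q [-0.17  0.27  1.68 -0.07  1.49 -1.78]
```

View pics/ins.png

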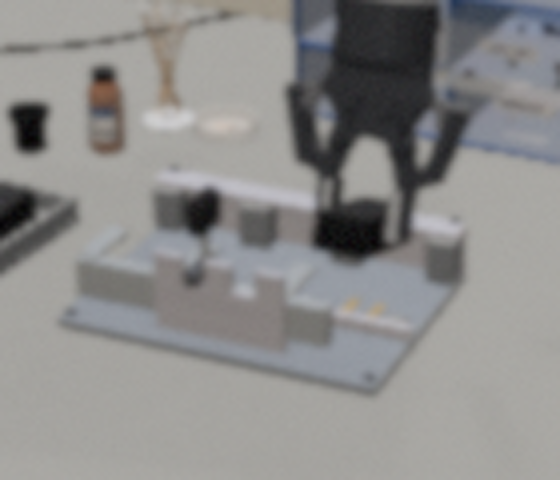

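>>> jog_arm:
  motion: "30 -.012 -.001 .03 0 0 0; 30 -.024 -.001 .057 0 0 0; 30 -.034 -.001 .057 0 0 0; 30 -.044 -.001 .057 0 0 0; 30 -.054 -.001 .057 0 0 0"

```text
time: 29.08
tool_pos: [0.5822, -0.0398, 0.034]
tool_rot: [-0.151, -0.026, 0.988, -0.004]
contact_force: [-11.9, -1.1, 4.3]
gripper_width: 0.512
grasp_force: 63.1
```

```bash
python3 s.py
```

```text
t 29.075 tx ty z [ 0.0042 -0.0754  0.034 ] rotvec vs canon [ 0.     0.303 -0.001] w 0.512 gf 63.10258984565735 F [-11.9  -1.1   4.3] q [-0.16  0.35  1.65 -0.07  1.44 -1.77]
```

>>> jog_arm:
  motion: "30 .005 0 .004 0 0 0; 30 .001 0 .011 0 -.05 0; 30 -.003 0 .018 0 -.1 0; 30 -.006 0 .024 0 -.15 0; 30 -.008 0 .028 0 -.19 0"

```text
time: 29.7
tool_pos: [0.5827, -0.0398, 0.0194]
tool_rot: [-0.006, -0.027, 1.0, -0.0]
contact_force: [-0.2, -0.7, -2.4]
gripper_width: 0.508
grasp_force: 62.8
```

```bash
python3 s.py
```

```text
t 29.7 tx ty z [ 0.0038 -0.0754  0.0194] rotvec vs canon [ 0.     0.012 -0.001] w 0.508 gf 62.830610275268555 F [-0.2 -0.7 -2.4] q [-0.19  0.19  1.85 -0.    1.12 -1.82]
```

>>> jog_arm:
  motion: "30 0 0 .005 0 -.008 0; 30 0 0 .008 0 -.008 0; 30 0 0 .008 0 -.008 0; 60 0 0 .008 0 -.008 0; 66 0 0 .008 0 -.008 0"

```text
time: 30.32
tool_pos: [0.583, -0.0399, 0.0154]
tool_rot: [-0.001, -0.027, 1.0, -0.0]
contact_force: [-0.4, 0.1, 0.7]
gripper_width: 0.656
grasp_force: 0.0
```

>>> jog_arm:
  motion: "70 0 0 -.06 0 0 0; 70 0 0 -.16 0 0 0; 70 0 0 -.26 0 0 0; 70 0 -.1 -.26 0 0 0; 70 0 -.22 -.26 0 0 0"

```text
time: 30.95
tool_pos: [0.5897, -0.1502, 0.1468]
tool_rot: [0.0, -0.028, 1.0, -0.001]
contact_force: [0.8, 0.7, -0.5]
gripper_width: 0.701
grasp_force: 0.0
```

```bash
python3 s.py
python3 - <<'E'
from m import *
for c in("top","scene"):
    f=grab_frame(c)
    if c=="scene": save("b2.png",f,(170,130,310,250),4)
    print([(np.round(d["at"],4).tolist(),round(d["p"],2)) for d in place_of(c,"untested_a_mid")])
    for o in rects(f,(.5,.66,-.1,.17),(.028,.055)):print(" T",*o)
    for o in rects(f,(.3,.75,-.6,-.12),(.018,.05)):print(" U",*o)
E
```

```text
t 30.95 tx ty z [ 0.0026 -0.186   0.1468] rotvec vs canon [ 0.001 -0.    -0.003] w 0.701 gf 0.0 F [ 0.8  0.7 -0.5] q [-0.37  0.08  1.73 -0.    1.33 -2.  ]
[([0.4699, -0.3733, 0.0184], 0.94), ([0.5883, -0.0392, 0.0264], 0.73)]
 T [579.5 -38.2] [44.  81.5] 2.4 40.4 301 [268. 196.]
 U [ 589.8 -226.4] [33.9 40.4] -7.5 30.8 112 [323. 192.]
 U [ 465.7 -372.1] [41.4 91.1] -18.0 30.0 336 [366. 228.]
[([0.4667, -0.3744, 0.0173], 0.69), ([0.5366, 0.3473, 0.0223], 0.16)]
 T [578.4 -40.3] [50.6 88.7] 7.7 38.8 243 [264. 198.]
 U [ 608.2 -233. ] [39.5 89.2] -7.2 28.5 236 [330. 210.]
 U [ 461.1 -375.5] [38.5 92.3] -18.8 29.0 313 [364. 250.]
```

View pics/b2.png

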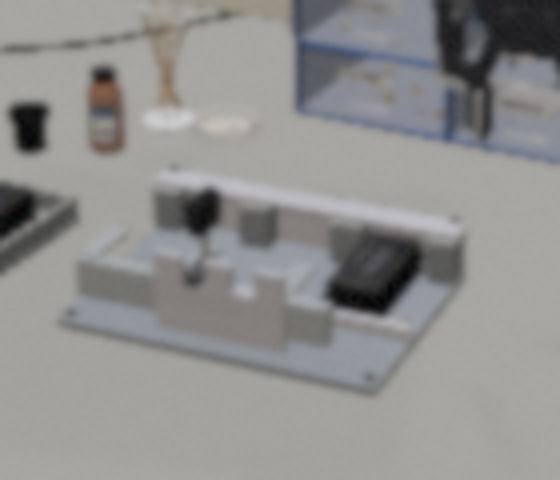

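>>> jog_arm:
  motion: "75 -.02 -.1 0 0 0 .05; 75 -.041 -.165 0 0 0 .1; 75 -.041 -.165 .1 0 0 .1; 75 -.041 -.165 .18 0 0 .1; 75 -.041 -.165 .18 0 0 .1"

```text
time: 31.78
tool_pos: [0.6102, -0.2279, 0.0502]
tool_rot: [-0.006, 0.048, 0.999, 0.002]
contact_force: [0.6, 0.6, 0.2]
gripper_width: 0.749
grasp_force: 0.0
```

```bash
python3 s.py
```

```text
t 31.775 tx ty z [-0.0138 -0.2647  0.0502] rotvec vs canon [-0.004  0.011  0.148] w 0.749 gf 0.0 F [0.6 0.6 0.2] q [-0.47  0.29  1.67 -0.    1.2  -1.95]
```

>>> jog_arm:
  motion: "75 0 0 .06 0 0 0; 75 0 0 .098 0 0 0; 75 0 0 .098 0 0 0; 75 0 0 .098 0 0 0; 45 0 0 .098 0 0 0"

```text
time: 32.4
tool_pos: [0.614, -0.2314, 0.0076]
tool_rot: [-0.0, 0.048, 0.999, -0.001]
contact_force: [-0.1, 0.7, -0.0]
gripper_width: 0.552
grasp_force: 0.3
```

>>> jog_arm:
  motion: "30 0 0 0 0 0 0; 30 0 0 0 0 0 0; 30 0 0 0 0 0 0; 30 0 0 0 0 0 0; 30 0 0 0 0 0 0"

```text
time: 33.02
tool_pos: [0.6143, -0.2317, 0.008]
tool_rot: [-0.0, 0.048, 0.999, -0.001]
contact_force: [-0.3, 0.2, 6.5]
gripper_width: 0.504
grasp_force: 64.3
```

```bash
python3 s.py
```

```text
t 33.025 tx ty z [-0.0177 -0.2687  0.008 ] rotvec vs canon [0.002 0.    0.149] w 0.504 gf 64.34427380561829 F [-0.3  0.2  6.5] q [-0.47  0.35  1.67 -0.    1.12 -1.95]
```

>>> jog_arm:
  motion: "30 0 0 -.06 0 0 0; 30 0 0 -.16 0 0 -.03; 30 0 0 -.26 0 0 -.07; 30 0 0 -.3 0 0 -.1; 30 0 0 -.3 0 0 -.1"

```text
time: 33.65
tool_pos: [0.6143, -0.2313, 0.1579]
tool_rot: [0.0, -0.026, 1.0, -0.001]
contact_force: [0.1, -0.1, -3.3]
gripper_width: 0.51
grasp_force: 63.6
```

>>> jog_arm:
  motion: "30 .01 .1 0 0 0 0; 30 .03 .22 0 0 0 0; 30 .05 .34 0 0 0 0; 30 .071 .46 0 0 0 0; 30 .071 .538 0 0 0 0"

```text
time: 34.28
tool_pos: [0.5609, 0.0383, 0.1528]
tool_rot: [-0.004, -0.027, 1.0, 0.0]
contact_force: [0.7, 0.3, -2.0]
gripper_width: 0.51
grasp_force: 63.5
```

```bash
python3 s.py
```

```text
t 34.275 tx ty z [0.0215 0.0037 0.1528] rotvec vs canon [-0.001  0.008 -0.001] w 0.51 gf 63.47513437271118 F [ 0.7  0.3 -2. ] q [-0.06 -0.03  1.83 -0.    1.35 -1.69]
```

>>> jog_arm:
  motion: "30 0 0 0 0 .1 0; 30 0 0 .04 0 .2 0; 30 0 0 .13 0 .2 0; 30 0 0 .17 0 .2 0; 30 0 0 .17 0 .2 0"

```text
time: 34.9
tool_pos: [0.5608, 0.0359, 0.0681]
tool_rot: [-0.154, -0.026, 0.988, -0.004]
contact_force: [-0.3, -0.5, -2.0]
gripper_width: 0.506
grasp_force: 63.4
```

```bash
python3 s.py
```

```text
t 34.9 tx ty z [0.0216 0.0013 0.0681] rotvec vs canon [-0.001  0.309 -0.   ] w 0.506 gf 63.39130640029907 F [-0.3 -0.5 -2. ] q [-0.05  0.27  1.69 -0.03  1.5  -1.67]
```

>>> jog_arm:
  motion: "30 -.01 -.001 .03 0 0 0; 30 -.019 -.001 .06 0 0 0; 30 -.027 -.001 .06 0 0 0; 30 -.036 -.001 .061 0 0 0; 30 -.044 -.001 .061 0 0 0"

```text
time: 35.52
tool_pos: [0.5763, 0.0359, 0.0359]
tool_rot: [-0.15, -0.026, 0.988, -0.004]
contact_force: [0.1, -1.3, -1.9]
gripper_width: 0.509
grasp_force: 63.5
```

```bash
python3 s.py
```

```text
t 35.525 tx ty z [0.0062 0.0005 0.0359] rotvec vs canon [ 0.     0.302 -0.001] w 0.509 gf 63.462899923324585 F [ 0.1 -1.3 -1.9] q [-0.05  0.33  1.66 -0.03  1.45 -1.67]
```

>>> jog_arm:
  motion: "30 -.004 0 0 0 0 0; 30 -.008 0 0 0 0 0; 30 -.008 0 0 0 0 0; 30 -.008 0 0 0 0 0; 30 -.008 0 0 0 0 0"

```text
time: 36.15
tool_pos: [0.5787, 0.0361, 0.0341]
tool_rot: [-0.151, -0.026, 0.988, -0.004]
contact_force: [-2.5, -1.1, -1.4]
gripper_width: 0.507
grasp_force: 63.5
```

```bash
python3 s.py
```

```text
t 36.15 tx ty z [0.0038 0.0006 0.0341] rotvec vs canon [ 0.     0.304 -0.001] w 0.507 gf 63.50743889808655 F [-2.5 -1.1 -1.4] q [-0.05  0.34  1.65 -0.03  1.45 -1.67]
```

>>> jog_arm:
  motion: "30 .003 0 .003 0 0 0; 30 .001 0 .01 0 -.05 0; 30 -.002 0 .016 0 -.1 0; 30 -.005 0 .022 0 -.15 0; 30 -.007 0 .026 0 -.195 0"

```text
time: 36.78
tool_pos: [0.5792, 0.0361, 0.021]
tool_rot: [-0.003, -0.027, 1.0, -0.0]
contact_force: [0.3, -0.6, -2.7]
gripper_width: 0.508
grasp_force: 63.4
```

```bash
python3 s.py
```

```text
t 36.775 tx ty z [0.0033 0.0006 0.021 ] rotvec vs canon [ 0.     0.006 -0.001] w 0.508 gf 63.426300287246704 F [ 0.3 -0.6 -2.7] q [-0.07  0.17  1.86 -0.    1.12 -1.69]
```

>>> jog_arm:
  motion: "30 0 0 .004 0 0 0; 30 0 0 .007 0 0 0; 30 0 0 .007 0 0 0; 60 0 0 .007 0 0 0; 66 0 0 .007 0 0 0"

```text
time: 37.4
tool_pos: [0.5791, 0.0361, 0.0173]
tool_rot: [-0.005, -0.027, 1.0, -0.0]
contact_force: [-0.5, 0.2, 0.1]
gripper_width: 0.661
grasp_force: 0.0
```

>>> jog_arm:
  motion: "70 0 0 -.06 0 0 0; 70 0 0 -.16 0 0 0; 70 0 0 -.26 0 0 0; 75 .03 -.1 -.26 0 0 0; 75 .07 -.22 -.26 0 0 0"

```text
time: 38.02
tool_pos: [0.5518, -0.0755, 0.1491]
tool_rot: [-0.004, -0.028, 1.0, -0.001]
contact_force: [1.1, -0.9, -0.1]
gripper_width: 0.753
grasp_force: 0.0
```

```bash
python3 s.py
python3 - <<'E'
from m import *
for c in("top","scene"):
    f=grab_frame(c)
    print([(np.round(d["at"],4).tolist(),round(d["p"],2)) for d in place_of(c,"untested_a_mid")])
    for o in rects(f,(.5,.66,-.1,.17),(.028,.055)):print(" T",*o)
    for o in rects(f,(.3,.75,-.6,-.12),(.018,.05)):print(" U",*o)
E
```

```text
t 38.025 tx ty z [ 0.0365 -0.1095  0.1491] rotvec vs canon [ 0.001  0.008 -0.004] w 0.753 gf 0.0 F [ 1.1 -0.9 -0.1] q [-0.27 -0.04  1.85 -0.    1.34 -1.89]
[([0.467, -0.3747, 0.0176], 0.57)]
 T [575.6  36.2] [40.6 81.3] 0.2 40.6 297 [246. 196.]
 U [ 465.4 -372.4] [42.9 91.4] -16.3 30.5 339 [366. 228.]
[([0.4633, -0.3711, 0.0159], 0.91)]
 T [578.6  37.9] [48.9 91.5] 2.5 39.5 192 [241. 192.]
 T [578.  -40.8] [47.7 89.9] 10.3 38.8 244 [264. 198.]
 U [ 460.8 -375.6] [38.1 93.1] -19.8 29.0 320 [365. 250.]
```

>>> jog_arm:
  motion: "75 .04 -.11 0 0 -.005 .06; 75 .08 -.23 0 0 -.005 .12; 75 .12 -.35 0 0 -.005 .18; 75 .16 -.47 0 0 -.005 .244; 75 .199 -.584 0 0 -.005 .244"

```text
time: 38.85
tool_pos: [0.4677, -0.3724, 0.1487]
tool_rot: [-0.001, 0.155, 0.988, -0.001]
contact_force: [0.5, -0.5, 0.4]
gripper_width: 0.754
grasp_force: 0.0
```

>>> jog_arm:
  motion: "75 0 0 0 0 0 0; 75 0 0 .08 0 0 0; 75 0 0 .16 0 0 0; 75 0 0 .18 0 0 0; 75 0 0 .18 0 0 0"

```text
time: 39.48
tool_pos: [0.4676, -0.3705, 0.0585]
tool_rot: [-0.002, 0.155, 0.988, -0.001]
contact_force: [0.1, 0.5, -0.5]
gripper_width: 0.752
grasp_force: 0.0
```

```bash
python3 s.py
```

```text
t 39.475 tx ty z [ 0.136  -0.3997  0.0585] rotvec vs canon [0.001 0.004 0.363] w 0.752 gf 0.0 F [ 0.1  0.5 -0.5] q [-0.79  0.15  1.81 -0.    1.18 -2.05]
```

>>> jog_arm:
  motion: "75 0 0 .06 0 0 0; 75 0 0 .104 0 0 0; 75 0 0 .104 0 0 0; 75 0 0 .104 0 0 0; 45 0 0 .104 0 0 0"

```text
time: 40.1
tool_pos: [0.468, -0.3732, 0.0089]
tool_rot: [0.0, 0.156, 0.988, -0.002]
contact_force: [-0.4, -1.1, 0.7]
gripper_width: 0.554
grasp_force: 0.0
```

>>> jog_arm:
  motion: "30 0 0 0 0 0 0; 30 0 0 0 0 0 0; 30 0 0 0 0 0 0; 30 0 0 0 0 0 0; 30 0 0 0 0 0 0"

```text
time: 40.72
tool_pos: [0.4682, -0.3734, 0.0092]
tool_rot: [0.0, 0.156, 0.988, -0.002]
contact_force: [-0.3, 0.4, 5.2]
gripper_width: 0.508
grasp_force: 64.1
```

```bash
python3 s.py
```

```text
t 40.725 tx ty z [ 0.1356 -0.4025  0.0092] rotvec vs canon [ 0.005 -0.     0.365] w 0.508 gf 64.12656784057617 F [-0.3  0.4  5.2] q [-0.8   0.23  1.82 -0.    1.09 -2.05]
```

>>> jog_arm:
  motion: "30 0 0 -.06 0 0 0; 30 0 0 -.16 0 0 -.06; 30 0 0 -.27 0 0 -.12; 30 0 0 -.3 0 0 -.18; 30 0 0 -.3 0 0 -.244"

```text
time: 41.35
tool_pos: [0.468, -0.3724, 0.1593]
tool_rot: [-0.0, -0.028, 1.0, -0.002]
contact_force: [-0.1, 0.5, -3.4]
gripper_width: 0.508
grasp_force: 63.2
```

>>> jog_arm:
  motion: "30 -.05 .1 0 0 0 0; 30 -.1 .2 0 0 0 0; 30 -.16 .3 0 0 0 0; 30 -.227 .4 0 0 0 0; 30 -.227 .5 0 0 0 0"

```text
time: 41.98
tool_pos: [0.5683, -0.1139, 0.1558]
tool_rot: [-0.001, -0.027, 1.0, -0.001]
contact_force: [-0.6, -0.6, -2.7]
gripper_width: 0.508
grasp_force: 63.2
```

>>> jog_arm:
  motion: "30 0 .12 0 0 0 0; 30 0 .24 0 0 0 0; 30 0 .36 0 0 0 0; 30 0 .458 0 0 0 0; 30 0 .458 0 0 0 0"

```text
time: 42.6
tool_pos: [0.554, 0.1157, 0.1552]
tool_rot: [-0.002, -0.029, 1.0, -0.0]
contact_force: [0.2, -0.6, -3.0]
gripper_width: 0.506
grasp_force: 63.3
```

```bash
python3 s.py
```

```text
t 42.6 tx ty z [0.0243 0.0814 0.1552] rotvec vs canon [ 0.001  0.004 -0.006] w 0.506 gf 63.25054407119751 F [ 0.2 -0.6 -3. ] q [ 0.07 -0.03  1.82 -0.    1.35 -1.55]
```

>>> jog_arm:
  motion: "30 0 0 0 0 .1 0; 30 0 0 .04 0 .2 0; 30 0 0 .13 0 .2 0; 30 0 0 .17 0 .2 0; 30 0 0 .17 0 .2 0"

```text
time: 43.22
tool_pos: [0.5532, 0.1119, 0.0689]
tool_rot: [-0.153, -0.026, 0.988, -0.005]
contact_force: [-0.2, 0.7, -3.0]
gripper_width: 0.507
grasp_force: 63.2
```

```bash
python3 s.py
```

```text
t 43.225 tx ty z [0.0253 0.0776 0.0689] rotvec vs canon [0.002 0.307 0.   ] w 0.507 gf 63.170660734176636 F [-0.2  0.7 -3. ] q [ 0.07  0.27  1.68  0.    1.5  -1.56]
```

>>> jog_arm:
  motion: "30 -.01 -.001 .03 0 0 0; 30 -.02 -.001 .06 0 0 0; 30 -.03 -.001 .061 0 0 0; 30 -.04 -.001 .061 0 0 0; 30 -.05 -.001 .061 0 0 0"

```text
time: 43.85
tool_pos: [0.5706, 0.1129, 0.0346]
tool_rot: [-0.15, -0.026, 0.988, -0.005]
contact_force: [0.4, 0.8, -2.2]
gripper_width: 0.507
grasp_force: 63.3
```

```bash
python3 s.py
```

```text
t 43.85 tx ty z [0.0078 0.0777 0.0346] rotvec vs canon [ 0.001  0.302 -0.001] w 0.507 gf 63.27341079711914 F [ 0.4  0.8 -2.2] q [ 0.07  0.34  1.65  0.    1.45 -1.56]
```

>>> jog_arm:
  motion: "30 -.004 -.002 -.002 0 0 0; 30 -.008 -.002 -.002 0 0 0; 30 -.01 -.002 -.002 0 0 0; 30 -.01 -.002 -.002 0 0 0; 30 -.01 -.002 -.002 0 0 0"

```text
time: 44.48
tool_pos: [0.5746, 0.1121, 0.0336]
tool_rot: [-0.151, -0.026, 0.988, -0.005]
contact_force: [-0.3, -0.3, -3.3]
gripper_width: 0.512
grasp_force: 63.3
```

```bash
python3 s.py
```

```text
t 44.475 tx ty z [0.0039 0.0767 0.0336] rotvec vs canon [ 0.002  0.303 -0.001] w 0.512 gf 63.273046016693115 F [-0.3 -0.3 -3.3] q [ 0.06  0.35  1.64  0.    1.45 -1.56]
```

>>> jog_arm:
  motion: "30 -.003 0 0 0 0 0; 30 -.005 0 0 0 0 0; 30 -.007 0 -.002 0 0 0; 30 -.007 0 -.002 0 0 0; 30 -.007 0 -.002 0 0 0"

```text
time: 45.1
tool_pos: [0.5777, 0.1122, 0.0331]
tool_rot: [-0.152, -0.026, 0.988, -0.005]
contact_force: [-1.8, -0.3, -3.1]
gripper_width: 0.506
grasp_force: 63.1
```

```bash
python3 s.py
```

```text
t 45.1 tx ty z [0.0008 0.0767 0.0331] rotvec vs canon [ 0.002  0.305 -0.001] w 0.506 gf 63.13902139663696 F [-1.8 -0.3 -3.1] q [ 0.06  0.36  1.63  0.    1.45 -1.56]
```

>>> jog_arm:
  motion: "30 .004 0 .001 0 0 0; 30 .001 0 .007 0 -.05 0; 30 -.001 0 .011 0 -.1 0; 30 -.003 0 .017 0 -.15 0; 30 -.006 0 .023 0 -.198 0"

```text
time: 45.72
tool_pos: [0.5785, 0.1123, 0.0223]
tool_rot: [-0.001, -0.027, 1.0, -0.001]
contact_force: [-0.6, -0.6, -3.5]
gripper_width: 0.51
grasp_force: 63.2
```

```bash
python3 s.py
```

```text
t 45.725 tx ty z [-0.      0.0767  0.0223] rotvec vs canon [ 0.001  0.002 -0.001] w 0.51 gf 63.248759508132935 F [-0.6 -0.6 -3.5] q [ 0.07  0.19  1.84 -0.    1.12 -1.56]
```

>>> jog_arm:
  motion: "30 .002 0 .004 0 0 0; 30 .002 0 .007 0 0 0; 30 .002 0 .007 0 0 0; 60 .002 0 .007 0 0 0; 66 .002 0 .007 0 0 0"

```text
time: 46.35
tool_pos: [0.5775, 0.1121, 0.0183]
tool_rot: [-0.003, -0.027, 1.0, -0.001]
contact_force: [0.7, -0.4, 0.2]
gripper_width: 0.659
grasp_force: 0.0
```

>>> jog_arm:
  motion: "70 0 0 -.06 0 0 0; 70 0 0 -.16 0 0 0; 70 0 0 -.26 0 0 0; 75 0 .1 -.26 0 0 0; 75 0 .22 -.26 0 0 0"

```text
time: 46.98
tool_pos: [0.5729, 0.2228, 0.1496]
tool_rot: [-0.001, -0.025, 1.0, -0.0]
contact_force: [0.4, -0.0, -1.2]
gripper_width: 0.749
grasp_force: 0.0
```

```bash
python3 s.py
python3 - <<'E'
from m import *
for c in("top","scene"):
    f=grab_frame(c)
    save("all_%s.png"%c,f,(170,130,310,250) if c=="scene" else (110,150,310,270),4)
    print([(np.round(d["at"],4).tolist(),round(d["p"],2)) for d in place_of(c,"lever_grip")])
    for o in rects(f,(.5,.66,-.1,.17),(.028,.055)):print(" T",*o)
    for o in rects(f,(.42,.68,.2,.5),(.014,.06)):print(*o)
E
```

```text
t 46.975 tx ty z [-0.0002  0.1873  0.1496] rotvec vs canon [0.001 0.003 0.002] w 0.749 gf 0.0 F [ 0.4 -0.  -1.2] q [ 0.25  0.09  1.71 -0.    1.34 -1.37]
[([0.4989, 0.049, 0.0972], 0.4)]
 T [580.5 -38.3] [42.7 81.4] 3.9 40.6 295 [268. 195.]
 T [575.5  36.3] [40.8 81.9] -0.2 40.7 300 [246. 196.]
 T [571.  111.7] [44.6 81.7] 5.9 40.8 305 [222. 198.]
[554.2 339.6] [31.8 57. ] 5.5 35.5 163 [156. 204.]
[534.8 416.1] [22.2 86.8] 6.2 35.8 140 [133. 209.]
[555.5 277.1] [32.1 38.3] -87.7 35.6 108 [174. 203.]
[([0.4967, 0.0454, 0.1023], 0.68), ([0.5455, 0.2746, 0.019], 0.55)]
 T [575.9 117.1] [37.6 91. ] 11.1 39.8 84 [212. 187.]
 T [577.2  34. ] [49.3 87.4] 10.5 39.5 193 [241. 192.]
 T [579.5 -36.8] [50.9 90.1] 3.5 39.2 250 [264. 198.]
[543.3 343.3] [116.3 178.3] -88.9 33.1 791 [151. 182.]
```

View pics/all_scene.png

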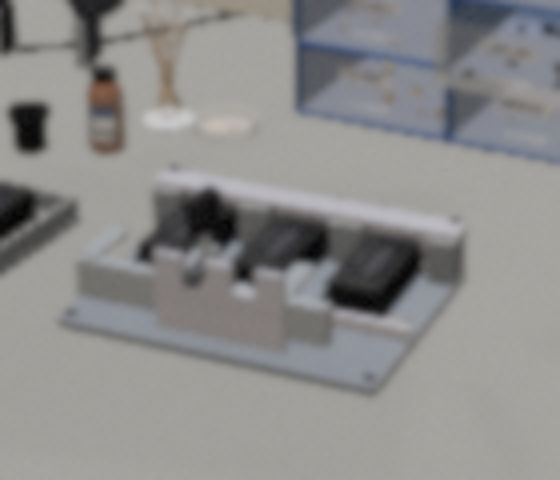

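>>> jog_arm:
  motion: "80 .05 -.1 0 0 0 0; 80 .1 -.2 0 0 0 0; 80 .15 -.3 0 0 0 0; 80 .175 -.34 0 0 0 0; 80 .175 -.34 0 0 0 0"

```text
time: 47.8
tool_pos: [0.4928, 0.0455, 0.1486]
tool_rot: [-0.003, -0.024, 1.0, -0.001]
contact_force: [-0.4, -0.0, -0.2]
gripper_width: 0.799
grasp_force: 0.0
```

>>> jog_arm:
  motion: "80 0 0 0 0 0 0; 80 0 0 .06 0 0 0; 80 0 0 .1 0 0 0; 80 0 0 .1 0 0 0; 80 0 0 .1 0 0 0"

```text
time: 48.42
tool_pos: [0.4939, 0.0481, 0.0995]
tool_rot: [-0.003, -0.027, 1.0, -0.001]
contact_force: [-0.0, -0.4, 0.4]
gripper_width: 0.799
grasp_force: 0.0
```

```bash
python3 s.py
```

```text
t 48.425 tx ty z [0.0879 0.0171 0.0995] rotvec vs canon [ 0.001  0.005 -0.002] w 0.799 gf 0.0 F [-0.  -0.4  0.4] q [-0.05 -0.13  2.02 -0.    1.26 -1.68]
```

Close on the grip, then lift 27 mm.

>>> jog_arm:
  motion: "40 0 0 .014 0 0 0; 0 0 0 .014 0 0 0; 0 0 0 .014 0 0 0; 0 0 0 .014 0 0 0; 0 0 0 .014 0 0 0"

```text
time: 49.05
tool_pos: [0.4932, 0.0477, 0.0921]
tool_rot: [-0.003, -0.027, 1.0, -0.001]
contact_force: [-1.0, 0.6, 2.2]
gripper_width: 0.15
grasp_force: 61.3
```

>>> jog_arm:
  motion: "0 0 0 0 0 0 0; 0 0 0 0 0 0 0; 0 0 0 -.02 0 0 0; 0 0 0 -.04 0 0 0; 0 0 0 -.053 0 0 0"

```text
time: 49.68
tool_pos: [0.4931, 0.0477, 0.1188]
tool_rot: [-0.003, -0.027, 1.0, -0.001]
contact_force: [0.9, -0.7, -2.7]
gripper_width: 0.153
grasp_force: 60.7
```

```bash
python3 s.py
```

```text
t 49.675 tx ty z [0.0886 0.0167 0.1188] rotvec vs canon [ 0.001  0.006 -0.001] w 0.153 gf 60.74638366699219 F [ 0.9 -0.7 -2.7] q [-0.05 -0.16  2.01 -0.    1.3  -1.68]
```

>>> jog_arm:
  motion: "0 0 -.03 0 0 0 0; 0 0 -.06 0 0 0 0; 0 0 -.075 0 0 0 0; 0 0 -.075 0 0 0 0; 0 0 -.075 0 0 0 0"

```text
time: 50.3
tool_pos: [0.4953, 0.0107, 0.118]
tool_rot: [-0.003, -0.026, 1.0, 0.0]
contact_force: [2.1, 5.1, -2.5]
gripper_width: 0.148
grasp_force: 60.9
```

>>> jog_arm:
  motion: "0 0 0 .02 0 0 0; 0 0 0 .04 0 0 0; 0 0 0 .053 0 0 0; 0 0 0 .053 0 0 0; 0 0 0 .053 0 0 0"

```text
time: 50.92
tool_pos: [0.4953, 0.0106, 0.0921]
tool_rot: [-0.003, -0.026, 1.0, 0.0]
contact_force: [-0.0, 5.2, 2.5]
gripper_width: 0.149
grasp_force: 61.3
```

```bash
python3 s.py
```

```text
t 50.925 tx ty z [ 0.0884 -0.0205  0.0921] rotvec vs canon [-0.001  0.006 -0.   ] w 0.149 gf 61.31788730621338 F [-0.   5.2  2.5] q [-0.13 -0.13  2.03 -0.    1.24 -1.75]
```

Down home. Release, rise clear, and check.

>>> jog_arm:
  motion: "20 0 0 0 0 0 0; 50 0 0 0 0 0 0; 80 0 0 0 0 0 0; 80 0 0 -.08 0 0 0; 80 0 0 -.18 0 0 0"

```text
time: 51.55
tool_pos: [0.4943, 0.0103, 0.1812]
tool_rot: [-0.005, -0.026, 1.0, -0.001]
contact_force: [0.8, -0.2, 0.2]
gripper_width: 0.804
grasp_force: 0.0
```

>>> jog_arm:
  motion: "80 0 0 -.1 0 0 0; 80 0 -.12 -.1 0 0 0; 80 0 -.24 -.1 0 0 0; 80 0 -.34 -.1 0 0 0; 80 0 -.34 -.1 0 0 0"

```text
time: 52.18
tool_pos: [0.5046, -0.1622, 0.2319]
tool_rot: [-0.003, -0.024, 1.0, -0.001]
contact_force: [0.4, 0.9, 0.5]
gripper_width: 0.799
grasp_force: 0.0
```

```bash
python3 s.py
python3 - <<'E'
from m import *
fs=[]
for c in("top","scene"):
    f=grab_frame(c)
    b=(170,130,310,250) if c=="scene" else (110,150,310,270)
    fs.append(cv2.resize(f["color"][b[1]:b[3],b[0]:b[2],::-1],None,fx=b and 290/(b[3]-b[1]),fy=290/(b[3]-b[1]),interpolation=cv2.INTER_CUBIC))
    print([(np.round(d["at"],4).tolist(),round(d["p"],2)) for d in place_of(c,"lever_grip")])
    for o in rects(f,(.5,.66,-.1,.17),(.028,.055)):print(" T",*o)
    for o in rects(f,(.42,.68,.2,.5),(.014,.06)):print(*o)
w=max(i.shape[1] for i in fs)
cv2.imwrite("pics/final.png",np.vstack([np.pad(i,((0,0),(0,w-i.shape[1]),(0,0))) for i in fs]))
E
```

```text
t 52.175 tx ty z [ 0.0882 -0.1936  0.2319] rotvec vs canon [0.002 0.007 0.004] w 0.799 gf 0.0 F [0.4 0.9 0.5] q [-0.45 -0.17  1.83 -0.    1.49 -2.07]
[([0.4995, 0.0117, 0.0973], 0.43)]
 T [580.2 -39.2] [42.9 81. ] 4.8 40.8 278 [268. 194.]
 T [575.5  36.2] [40.8 81.7] -0.0 40.6 280 [246. 196.]
 T [571.  111.7] [44.9 82. ] 5.7 40.6 289 [222. 198.]
[539.9 275.9] [40.2 88.8] 2.8 35.2 339 [174. 208.]
[535.7 408.1] [39.8 90.2] 5.4 35.0 331 [136. 208.]
[537.2 341.7] [41.2 89.9] 5.5 35.1 335 [155. 208.]
[([0.4965, 0.0079, 0.1], 0.44)]
 T [574.3 110. ] [47.8 83.3] 10.8 39.1 163 [220. 188.]
 T [581.2  36. ] [46.6 84.1] 7.3 39.4 154 [244. 192.]
 T [580.  -36.1] [52.  90.4] 4.0 39.1 191 [266. 198.]
[540.1 353.3] [109.4 205.1] 84.7 33.1 787 [150. 182.]
```

View pics/final.png

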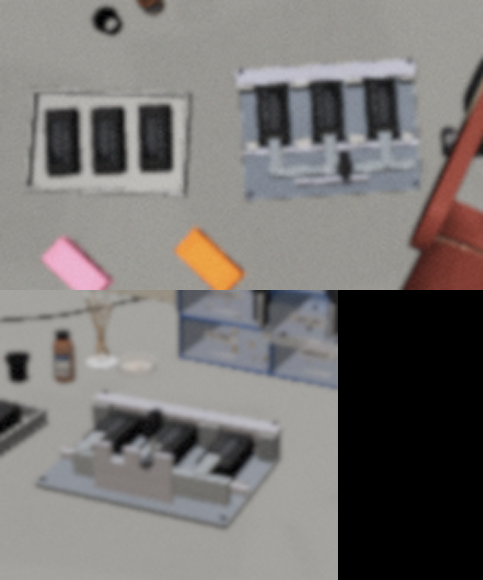

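The picture shows three supplies in the tray at about (62,141), (108,140) and (156,138). Three more sit in the dock at (273,113), (327,110) and (382,107) with the tabs over their tails, and the lever is in the right-hand notch at (145,455). I'm handing it in.

```bash
python3 -c "
from plant import *
print(job_done())"
```

```text
the job is handed in; nothing more can be done
None
```

The job is handed in at about 52 s of robot time: the last pictures show the three tested supplies flat in the grey tray, the three untested ones seated in the bays, and the rail locked with the lever down; no verdict was returned.

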